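Crank a pressure transmitter onto the test port seal

ROBOT

A 6-joint arm with a two-finger parallel gripper is mounted at the origin on the work surface. World frame = base frame: x ahead of the robot, y to its left, z up, the work surface at z = 0. Lengths are in m, angles in degrees, forces in N, time in s.
With the tool pointing down it reaches from about 0.3 to 0.75 m from the base axis. Payload 8.5 kg.
Tool frame: the origin (TCP) lies on the centre line of the jaws, within the pads' length; the fingertips stand 19 mm ahead of it and the grasp point (between the pads) is the TCP; z points along the fingers, x is the direction in which the jaws open and shut, and the axes are right-handed (so a half turn about z gives the same grasp; the last joint's range is limited). The gripper opens to 85 mm and grips with 20 to 120 N. Pads are 22 mm wide; open, the fingers measure 114 mm over their backs; the gripper's body (76 mm by 85 mm) begins 54 mm behind the grasp point. The pads swing forward as they close: fully open they stand 13 mm farther back than shut.
Start: joints at [-80.403, 21.807, 74.336, -0, 83.858, -12.336], TCP at [0.205, -0.51, 0.25] pointing down, gripper open.
Joint ranges: [-178.18, 178.18], [-50.72, 133.34], [12.68, 142.11], [-81.47, 261.47], [9.98, 163.14], [-165.26, 165.26]. Speed limits (degrees/s): [136.94, 136.94, 180, 180, 180, 180].

INTERFACE

Orientations are given as a 3x3 rotation matrix whose columns are the frame's x, y, z axes.
In Python, from rig import env, cams, order gives the robot as it stands.
- The arm moves only by the tool step_arm, never from a script. Its argument "steps" is a list of rows, each an object with "xyz": the shift along the tool's x, y, z normalised to -1 to 1, where 1 is 0.04 m, a list of three; "turn": the turn, a rotation vector about the tool's x, y, z normalised to -1 to 1, where 1 is 0.08 rad, a list of three; "gripper": the gripper command: -1 is shut, 1 is fully open, values between are in proportion. A call has 1 to 20 rows; each row shifts and turns the commanded pose from where the row before left it, along the tool's axes as they then stand; what a row does not reach is not made up. A row lasts 1/12 s, in which the tool goes at most 41.7 mm and 7.16 degrees, less where a joint would pass 70% of its speed; a pose out of reach is approached as far as the arm can. A call with a number of a shift or a turn outside -1 to 1 is refused whole. A call with a gripper value outside its range is refused whole. The fingers move at their own pace and stop on an object; "squeeze" is the grip in N (left out, the last holds). Time passes only in rows, so rows that do not move let the fingers close. It gives the time, the measured TCP pose, the force and the opening at its end, in the units of the state.
- env.observe(): the state, without advancing time (a new reading comes with each control period).
- cams.get_image(name): name is "scene" or "side" or "wrist"; returns (picture, depth): 384x512x3 uint8, red, green, blue; 384x512 float32, m along the optical axis (not along the pixel's ray), 0 where there is no reading.
- cams.camera_info(name): a dict with "fx", "fy", "cx", "cy" (pixels), "extrinsics" (4x4, takes a point from camera to world coordinates). Camera axes: x right, y down, z forward; pixel columns grow to the right and rows downward; lengths in m; the calibration is good to about 2 mm. A picture is of the moment at which its call begins: read the wrist's pose just before it. camera_info takes no time and is no camera call; for the wrist camera it gives the pose at the moment of the call.
- order.close_job(): hands the job in, once; it reports no verdict.
The state is a dict: "time_s": time; "q": joint angles; "qvel": joint speeds; "joint_efforts": joint torques, N m; "position": TCP position; "tool_rot": TCP orientation; "ft_force": force on the tool from outside, world axes, zero at the start; "wrist_torque": the same for the moment, N m; "grip_width": finger opening in m.
Only numpy, scipy, OpenCV 4.12 (cv2) and the standard library are available. Lean on these libraries where they do the work, as an engineer would, in place of code of your own. Each camera call takes 0.05 s, during which the arm holds its last target. There are 200 camera calls.

TASK

Lay the pressure transmitter (the block with the round nose) down in the cradle of the sealing rig with its nose towards the port, and let go of it. Then take the crank by its loose grip sleeve and, keeping the sleeve held between the fingers while it turns, crank clockwise until you feel the nose press firmly on the hidden seal in the port: the pull at the sleeve should have risen by about 4 or 5 N over free running, for much more ruins the seal. Let go so that the nose stays sealed, and do not disturb the other things on the table.

Things in the scene. Friction and masses are not known exactly. Their poses are not given: they have to be found in the camera images.
- transmitter: pressure transmitter: aluminium block 26 (own x) by 64 (own y) by 34 high, about 0.2 kg, with a round steel nose, 14 across, 30 long, sticking out of the middle of its +y end. Origin: centre of the block's underside (nose not counted). It starts on the table left of the rig, either nearer to the robot or farther than the look-alike block
- nose_tip (a point): centre of the end face of the transmitter's nose: 62 along own +y and 17 above the transmitter's origin
- cradle (a point): centre of the cradle floor on the sliding carriage, 46 above the table; +y points to the port, z up. The cradle is a trough 74 long (y), 29 wide inside, between side lips 12 high above its floor that flare outward at the top. Open at +y; at -y a back stop whose inner face is at y = -37 (36 high, 44 wide). The transmitter's origin belongs within 10 of this point along y
- rig: the sealing rig, fixed on the table: aluminium base 130 (x) by 410 (y) by 28 high, with a grey gear housing and the crank at its -y end, the carriage with the cradle in the middle and the port block at its +y end. Origin at table height; its +y is the way the carriage travels, z up
- port: steel port block, 60 wide, 50 long, 91 high, fixed on the rig. Origin at table height straight below the mouth of the bore; the bore runs along +y, away from the carriage, axis 63 above the table, 21 wide, with bevels. A springy rubber seal lies out of sight 8 to 22 inside the mouth (differs every time, cannot be measured); past first touch the push grows some 7 N per mm of carriage travel
- crank (a joint): crank angle in rad, clockwise from above, 0 to 10, starts at 0 to 1.2. 1 rad moves the carriage 10 mm to the port (at 0 the cradle point is 125 mm before the mouth). At 0 the arm points midway between the rig's +x and -y. Stiff, stays where left: about 8 N along the circle at the sleeve runs it freely; each 10 N on the nose adds 1.8 N. Slips back when left with over 40 N on the nose
- crank_axis (a point): point on the upright crank axis, 125 above the table, about the middle height of the sleeve; rig's axes at crank 0, turning with the crank
- sleeve: black upright grip sleeve of the crank, 25 across and 52 high, spinning freely on its pin, 55 from the crank axis. Origin: centre of its lower end, 98 above the table; the flat steel crank arm lies directly underneath. Its own turn means nothing. It can be gripped from above in any direction; everything else on the rig is lower than 98
- spare: look-alike blanking block: same plain aluminium body 26 x 64 x 34 but no nose; leave alone
- screwdriver: screwdriver lying on the table, leave alone
- pen: steel pen, 130 long, lying on the table, leave alone
- wrench: open-ended wrench lying on the table, leave alone
- adapter: brass ring adapter, 36 across, 22 high, leave alone
- meter: black hand-held meter 75 x 150 x 30 lying flat, leave alone
- jar: small jar 50 across, 60 high, leave alone
- mug: white mug 80 across, 90 high, leave alone

How it is judged:
By the outcome, as a careful person would: the job done as asked, in the order asked, and still so for the second after the job is handed in, with the robot touching nothing.
It also fails if it takes over 72 s, if anything falls off the work surface, if the arm or the gripper's body presses on something with over 40 N, if the wrist force passes 120 N, or if a joint passes its speed limit or range.

## Working session

There is one attempt and no reset: what is moved stays moved. The work goes in short steps, Python scripts to look and compute and a tool call to move; the robot and the scene stay as the last step left them, time stands still between calls to the robot, and variables do not carry over. Pictures are saved under pics/ and viewed, about 8 in all and at most 12, crops included, and the job is handed in when it is done.

Besides the shell and the picture viewer there is one more tool, called after "Request:" by a JSON object that holds its "method" and its "body". step_arm: Moves the arm, as the interface text tells. Scaled input: -1 to 1 covers 0.04 m each way for a shift and 0.08 rad each way for a turn. Its arguments: {"type":"object","properties":{"steps":{"type":"array"},"squeeze":{"type":"number"}},"required":["steps"]}

```bash
ls; mkdir -p pics
cat > h.py <<'E'
import numpy as np, cv2
from rig import env, cams, order
def shot(n,fn):
    im,d=cams.get_image(n); c=cams.camera_info(n)
    cv2.imwrite(f'pics/{fn}.png',im[:,:,::-1]); np.savez(f'pics/{fn}.npz',im=im,d=d,K=[c['fx'],c['fy'],c['cx'],c['cy']],E=c['extrinsics'])
def cloud(fn):
    z=np.load(f'pics/{fn}.npz'); d=z['d']; fx,fy,cx,cy=z['K']
    v,u=np.indices(d.shape); P=np.stack([(u-cx)/fx*d,(v-cy)/fy*d,d,np.ones_like(d)],-1)@np.array(z['E']).T
    P=P[...,:3]; P[d==0]=np.nan; return P,z['im']
E
python3 - <<'E'
from h import *
for n in('scene','side'):shot(n,n+'0')
print(np.round(cams.camera_info('scene')['extrinsics'],3),np.round(cams.camera_info('side')['extrinsics'],3))
a=cv2.imread('pics/scene0.png');b=cv2.imread('pics/side0.png')
s=env.observe();print(s)
E
```

```text
pics
[[-0.86   0.381 -0.339  0.971]
 [ 0.51   0.64  -0.575  0.69 ]
 [-0.002 -0.668 -0.745  0.969]
 [ 0.     0.     0.     1.   ]] [[-0.863 -0.364  0.349  0.168]
 [-0.504  0.616 -0.605  0.766]
 [ 0.005 -0.699 -0.715  0.991]
 [ 0.     0.     0.     1.   ]]
{'time_s': 0.1, 'q': array([-8.04036917e+01,  2.18363574e+01,  7.43780512e+01,  4.68833655e-04,
        8.38578052e+01, -1.23340039e+01]), 'qvel': array([ 0.01272535, -0.12990197, -0.09297884,  0.011717  , -0.034324  ,
        0.02447999]), 'joint_efforts': array([ 3.53576332e-03, -4.49220300e+01, -2.31656206e+01, -1.79253643e-04,
        3.66283493e-03,  1.42271330e-05]), 'position': array([ 0.20538948, -0.50996293,  0.24979463]), 'tool_rot': array([[ 3.73477658e-01, -9.27639153e-01, -2.02087732e-04],
       [-9.27638360e-01, -3.73477610e-01,  1.24408580e-03],
       [-1.22953794e-03, -2.77173920e-04, -9.99999206e-01]]), 'ft_force': array([ 0.36362982, -0.66363101, -0.31840432]), 'wrist_torque': array([ 0.00459151, -0.03778803,  0.01039027]), 'grip_width': 0.08520259129727265}
```

View pics/scene0.png

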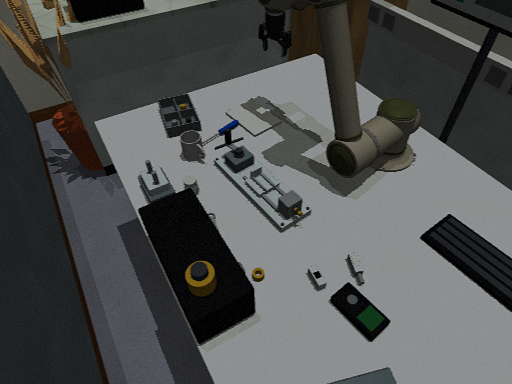

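View pics/side0.png

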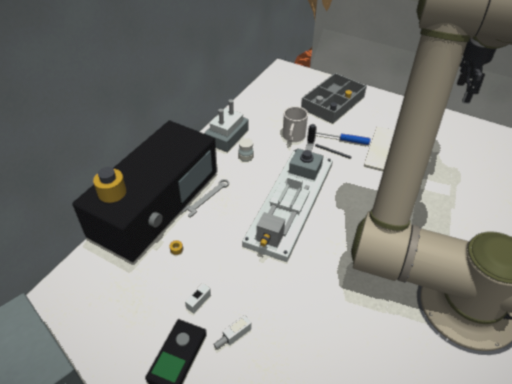

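The scene picture shows the transmitter with its nose at about (356,265)-(360,280), and the plain block at (317,277). The rig runs from its housing at (238,157) to the port at (290,203). In the side picture the transmitter is at (233,331), with its nose at (220,343), and the sleeve is at (311,135).

Run:
```python
from h import *
for f,pts in(('scene0',dict(tx=(355,263),nose=(360,279),spare=(317,274),house=(238,155),port=(288,198))),('side0',dict(tx=(236,328),nose=(220,343),spare=(198,294),house=(306,160),port=(270,225),sleeve=(311,135)))):
    P,im=cloud(f)
    for k,(u,v) in pts.items():print(f,k,P[v,u].round(4))
    x,y,z=P[...,0],P[...,1],P[...,2]
    # blocks: fit rectangle for points at z 0.03..0.037
    for lo,hi,nm in((.028,.04,'blk'),(.02,.034,'base'),(.085,.097,'port'),(.105,.16,'tall')):
        m=((z>lo)&(z<hi)&(x>.2)&(x<.75)&(y>-.5)&(y<.5)).astype(np.uint8)
        n,l,s,c=cv2.connectedComponentsWithStats(m)
        for i in range(1,n):
            if s[i,4]>25:
                q=P[l==i]; r=cv2.minAreaRect((q[:,:2]*1000).astype(np.float32))
                print(' ',nm,s[i],q.mean(0).round(4),np.round(r[0],1),np.round(r[1],1),round(r[2],1))
```

```text
scene0 tx [0.4533 0.3488 0.0359]
scene0 nose [0.4687 0.3924 0.0233]
scene0 spare [0.5717 0.3214 0.0372]
scene0 house [ 0.5489 -0.1988  0.0809]
scene0 port [0.5134 0.0762 0.0936]
  blk [183 150  19   7  40] [ 0.6716 -0.3421  0.0342] [ 674.8 -345.5] [25.3 69.3] 61.4
  blk [ 215  154   85   73 1074] [ 0.5429 -0.0458  0.0313] [527.3 -82.5] [130.9 409.1] 6.6
  blk [302 203  10  11  53] [0.4548 0.0991 0.0304] [457.4  96.1] [32.7 36.9] 3.4
  blk [349 252  15  21 186] [0.4484 0.3474 0.035 ] [447.  346.1] [65.1 27. ] 69.2
  blk [309 265  18  22 198] [0.5723 0.3246 0.0348] [571.6 322.7] [63.8 27.6] 83.3
  blk [ 331  282   51   44 1010] [0.5337 0.4467 0.0317] [532.7 446.1] [ 76.1 116.1] 7.3
  base [219 120  20  12  71] [ 0.468  -0.4385  0.0249] [ 466.2 -439.4] [100.8  21.3] 16.0
  base [184 152  20   7  55] [ 0.6683 -0.3377  0.0265] [ 667.3 -342.2] [31.8 80.8] 50.3
  base [ 215  154   97   75 1454] [ 0.5428 -0.0416  0.0286] [526.5 -83.5] [132.8 411.2] 6.6
  base [348 255  17  28 110] [0.4605 0.3689 0.0263] [456.4 359. ] [94.  23.2] 82.8
  base [253 268  12  11  78] [0.7109 0.2251 0.0233] [710.8
[... 1849 characters left out ...]
4.2 34.7] 89.8
  base [185 289  26  21  91] [0.5628 0.3284 0.0275] [567.  322.3] [64.5 26. ] 76.6
  base [ 154  319   53   61 1360] [0.5278 0.4461 0.0314] [531.6 445.2] [ 76.3 121.1] 8.3
  base [214 323  38  25 156] [0.4505 0.3707 0.0263] [447.5 359.2] [95.1 22.8] 56.9
  port [284 106  24  17 128] [ 0.6603 -0.375   0.0901] [ 661.1 -375.9] [75.8 84.3] 26.4
  port [302 154  10   6  31] [ 0.5383 -0.2013  0.0904] [ 538.3 -202.8] [26.9 14.4] 25.0
  port [256 212  29  23 390] [0.5058 0.08   0.0931] [507.4  77.5] [61.3 55.9] 7.4
  tall [307 124  10  19 133] [ 0.5521 -0.2561  0.1336] [ 553.1 -258.6] [24.3 21.5] 22.1
  tall [351 237  39  40 591] [0.2439 0.106  0.1384] [252.9 102.2] [ 39.7 101.2] 71.7
```

```bash
cat >> h.py <<'E'
from scipy.spatial.transform import Rotation as R
def plan(path,yaw,n,g,start=None):
    """rows to each waypoint (world xyz), n rows each; tool down with tool x at yaw (deg) by the end of the first"""
    s=env.observe(); M=s['tool_rot'].copy(); p=s['position'].copy()
    import json
    for k,(t,nn) in enumerate(zip(path,n)):
        y=np.radians(yaw); T=np.array([[np.cos(y),np.sin(y),0],[np.sin(y),-np.cos(y),0],[0,0,-1.]])
        rv=R.from_matrix(M.T@T).as_rotvec(); dp=(np.array(t)-p)/nn; rows=[]
        for i in range(nn):
            x=np.round(M.T@dp/.04,2); r=np.round(rv/nn/.08,3)
            rows.append(dict(xyz=x.tolist(),turn=r.tolist(),gripper=g))
            p=p+M@x*.04; M=M@R.from_rotvec(r*.08).as_matrix()
        print(json.dumps(rows)); print('->',p.round(4))
def st():
    s=env.observe(); a=s['tool_rot'][:,0]
    print(round(s['time_s'],2),s['position'].round(4),'yaw',round(np.degrees(np.arctan2(a[1],a[0])),2),'tilt',s['tool_rot'][:,2].round(4),'F',s['ft_force'].round(2),'w',round(s['grip_width'],4))
    return s
E
python3 - <<'E'
from h import *
plan([(.49,-.10,.34)],6.7,[17],1)
E
```

```text
[{"xyz": [-0.4, -0.61, -0.13], "turn": [-0.001, 0.001, -0.96], "gripper": 1}, {"xyz": [-0.35, -0.64, -0.13], "turn": [-0.001, 0.001, -0.96], "gripper": 1}, {"xyz": [-0.3, -0.67, -0.13], "turn": [-0.001, 0.001, -0.96], "gripper": 1}, {"xyz": [-0.25, -0.69, -0.13], "turn": [-0.001, 0.001, -0.96], "gripper": 1}, {"xyz": [-0.2, -0.71, -0.13], "turn": [-0.001, 0.001, -0.96], "gripper": 1}, {"xyz": [-0.14, -0.72, -0.13], "turn": [-0.001, 0.001, -0.96], "gripper": 1}, {"xyz": [-0.09, -0.73, -0.13], "turn": [-0.001, 0.001, -0.96], "gripper": 1}, {"xyz": [-0.03, -0.73, -0.13], "turn": [-0.001, 0.001, -0.96], "gripper": 1}, {"xyz": [0.02, -0.73, -0.13], "turn": [-0.001, 0.001, -0.96], "gripper": 1}, {"xyz": [0.08, -0.73, -0.13], "turn": [-0.001, 0.001, -0.96], "gripper": 1}, {"xyz": [0.14, -0.72, -0.13], "turn": [-0.001, 0.001, -0.96], "gripper": 1}, {"xyz": [0.19, -0.71, -0.13], "turn": [-0.001, 0.001, -0.96], "gripper": 1}, {"xyz": [0.25, -0.69, -0.13], "turn": [-0.001, 0.001, -0.96], "gripper": 1}, {"xyz": [0.3, -0.67, -0.13], "turn": [-0.001, 0.001, -0.96], "gripper": 1}, {"xyz": [0.35, -0.65, -0.13], "turn": [-0.001, 0.001, -0.96], "gripper": 1}, {"xyz": [0.4, -0.62, -0.13], "turn": [-0.001, 0.001, -0.96], "gripper": 1}, {"xyz": [0.44, -0.59, -0.13], "turn": [-0.001, 0.001, -0.96], "gripper": 1}]
-> [ 0.4906 -0.1004  0.3383]
```

Request:
{"method": "step_arm", "body": {"steps": [{"xyz": [-0.4, -0.61, -0.13], "turn": [0, 0, -0.96], "gripper": 1}, {"xyz": [-0.35, -0.64, -0.13], "turn": [0, 0, -0.96], "gripper": 1}, {"xyz": [-0.3, -0.67, -0.13], "turn": [0, 0, -0.96], "gripper": 1}, {"xyz": [-0.25, -0.69, -0.13], "turn": [0, 0, -0.96], "gripper": 1}, {"xyz": [-0.2, -0.71, -0.13], "turn": [0, 0, -0.96], "gripper": 1}, {"xyz": [-0.14, -0.72, -0.13], "turn": [0, 0, -0.96], "gripper": 1}, {"xyz": [-0.09, -0.73, -0.13], "turn": [0, 0, -0.96], "gripper": 1}, {"xyz": [-0.03, -0.73, -0.13], "turn": [0, 0, -0.96], "gripper": 1}, {"xyz": [0.02, -0.73, -0.13], "turn": [0, 0, -0.96], "gripper": 1}, {"xyz": [0.08, -0.73, -0.13], "turn": [0, 0, -0.96], "gripper": 1}, {"xyz": [0.14, -0.72, -0.13], "turn": [0, 0, -0.96], "gripper": 1}, {"xyz": [0.19, -0.71, -0.13], "turn": [0, 0, -0.96], "gripper": 1}, {"xyz": [0.25, -0.69, -0.13], "turn": [0, 0, -0.96], "gripper": 1}, {"xyz": [0.3, -0.67, -0.13], "turn": [0, 0, -0.96], "gripper": 1}, {"xyz": [0.35, -0.65, -0.13], "turn": [0, 0, -0.96], "gripper": 1}, {"xyz": [0.4, -0.62, -0.13], "turn": [0, 0, -0.96], "gripper": 1}, {"xyz": [0.44, -0.59, -0.13], "turn": [0, 0, -0.96], "gripper": 1}, {"xyz": [0, 0, 0], "turn": [0, 0, 0], "gripper": 1}, {"xyz": [0, 0, 0], "turn": [0, 0, 0], "gripper": 1}, {"xyz": [0, 0, 0], "turn": [0, 0, 0], "gripper": 1}]}}

```text
time_s: 1.77
position: [0.4903, -0.1007, 0.3383]
tool_rot: [[0.993, 0.117, -0.001], [0.117, -0.993, 0.0], [-0.001, -0.0, -1.0]]
ft_force: [-0.4, -0.4, 0.2]
grip_width: 0.0854
```

Run:
```python
from h import *
st(); shot('wrist','w0'); print(np.round(cams.camera_info('wrist')['extrinsics'],3),cams.camera_info('wrist')['fx'])
```

```text
1.77 [ 0.4903 -0.1007  0.3383] yaw 6.7 tilt [-1.e-03  2.e-04 -1.e+00] F [-0.44 -0.44  0.22] w 0.0854
[[ 0.993  0.11   0.033  0.48 ]
 [ 0.115 -0.947 -0.3   -0.025]
 [-0.002  0.301 -0.953  0.463]
 [ 0.     0.     0.     1.   ]] 291.1971395348205
```

View pics/w0.png

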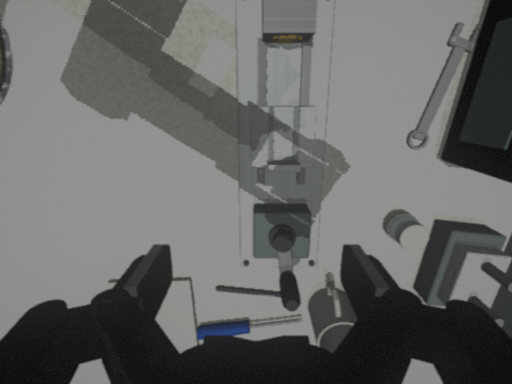

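The wrist view shows the rig from above. The port mouth is at about (288,40), the cradle at (285,110-165) with its back stop at (283,172), the crank hub at (282,237), and the sleeve at (290,290).

Run:
```python
from h import *
P,im=cloud('w0')
y0=np.radians(6.7); ex=np.array([np.cos(y0),np.sin(y0)]); ey=np.array([-ex[1],ex[0]]); O=np.array([.5265,-.084])
q=(P[...,:2]-O)*1000; X=q@ex; Y=q@ey; Z=P[...,2]*1000
for u,v in((290,20),(282,225),(282,237),(290,285),(284,130),(284,150),(283,170),(283,176)):print((u,v),P[v,u].round(3),X[v,u].round(1),Y[v,u].round(1))
# grid map: max z over 4mm cells
for a,b,nm in((85,97,'port'),(23,33,'base')):
    m=(Z>a)&(Z<b)&(abs(X)<75)&(abs(Y)<230)
    if nm=='port': m&=Y>80
    r=cv2.minAreaRect((P[m][:,:2]*1000).astype(np.float32));print(nm,r,np.percentile(X[m],[1,50,99]).round(1),np.percentile(Y[m],[1,50,99]).round(1),Z[m].mean())
print('X profile of Z, rows: Y')
xs=np.arange(-32,33,4)
print('      ',xs)
for yy in range(-100,150,8):
    print(yy,[int(np.nanmedian(Z[(abs(X-x)<2)&(abs(Y-yy)<4)])) if ((abs(X-x)<2)&(abs(Y-yy)<4)).any() else -1 for x in xs])
m=(Z>105)&(Z<165)&(abs(X)<80)&(Y<-80);print('tall',np.median(X[m]),np.median(Y[m]),X[m].min(),X[m].max(),Y[m].min(),Y[m].max(),m.sum())
```

```text
(290, 20) [0.508 0.064 0.092] -1.2 149.2
(282, 225) [ 0.537 -0.192  0.078] -2.6 -108.2
(282, 237) [ 0.536 -0.202  0.096] -3.8 -118.1
(290, 285) [ 0.552 -0.253  0.132] 5.1 -170.8
(284, 130) [ 0.523 -0.061  0.047] -0.5 23.0
(284, 150) [ 0.527 -0.089  0.047] 0.3 -5.2
(283, 170) [ 0.526 -0.11   0.083] -3.7 -26.0
(283, 176) [ 0.534 -0.132  0.027] 1.7 -48.6
port ((506.1435241699219, 67.44099426269531), (60.0667610168457, 32.62883377075195), 6.3734025955200195) [-31.7  -2.5  26.9] [136.7 152.7 168.8] 91.97326925696233
base ((524.782470703125, -94.16119384765625), (130.2881317138672, 394.5596618652344), 6.596846103668213) [-67.1  -9.7  60.9] [-202.4   63.1  184.2] 28.611943113847072
X profile of Z, rows: Y
       [-32 -28 -24 -20 -16 -12  -8  -4   0   4   8  12  16  20  24  28  32]
-100 [73, 73, 73, 73, 74, 73, 73, 73, 73, 73, 73, 74, 73, 73, 73, 73, 73]
-92 [51, 59, 59, 54, 58, 54, 59, 57, 59, 57, 57, 59, 58, 55, 56, 57, 59]
-84 [29, 28, 28, 29, 28, 28, 28, 28, 28, 28, 28, 28, 28, 28, 28, 28, 28]
-76 [28, 28, 28, 28, 29, 28, 28, 28, 27, 28, 29, 28, 28, 29, 28, 28, 28]
-68 [29, 28, 28, 28, 2
[... 1472 characters left out ...]
6, 36, 28, 28, 29, 28, 28, 28, 29, 28, 28, 28, 28, 30, 36, 36, 36]
100 [37, 36, 28, 28, 29, 28, 28, 28, 28, 28, 28, 28, 28, 29, 36, 36, 36]
108 [36, 36, 28, 28, 28, 28, 28, 28, 28, 28, 28, 28, 28, 28, 36, 36, 36]
116 [36, 36, 28, 28, 28, 29, 28, 28, 28, 29, 28, 28, 28, 29, 36, 36, 36]
124 [36, 36, 28, 28, 28, 28, 28, 28, 28, 28, 28, 28, 28, 29, 36, 36, 36]
132 [36, 36, 28, 29, 29, 29, 29, 30, 30, 29, 29, 30, 28, 28, 36, 36, 37]
140 [82, 79, 87, 85, 90, 88, 91, 91, 90, 91, 87, 91, 85, 87, 81, 85, 36]
148 [91, 91, 92, 92, 92, 91, 92, 92, 92, 92, 92, 91, 92, 92, 92, 91, -1]
tall 2.8613762195039065 -174.5649965324934 -8.202803885580028 16.34889179982428 -192.01496717915046 -169.5560283231686 616
```

Run:
```python
from h import *
plan([(.447,.345,.18)],-20.5,[14],1)
```

```text
[{"xyz": [0.02, -0.8, 0.28], "turn": [-0.0, 0.001, 0.423], "gripper": 1}, {"xyz": [-0.01, -0.8, 0.28], "turn": [-0.0, 0.001, 0.423], "gripper": 1}, {"xyz": [-0.04, -0.8, 0.28], "turn": [-0.0, 0.001, 0.423], "gripper": 1}, {"xyz": [-0.07, -0.8, 0.28], "turn": [-0.0, 0.001, 0.423], "gripper": 1}, {"xyz": [-0.09, -0.79, 0.28], "turn": [-0.0, 0.001, 0.423], "gripper": 1}, {"xyz": [-0.12, -0.79, 0.28], "turn": [-0.0, 0.001, 0.423], "gripper": 1}, {"xyz": [-0.15, -0.79, 0.28], "turn": [-0.0, 0.001, 0.423], "gripper": 1}, {"xyz": [-0.17, -0.78, 0.28], "turn": [-0.0, 0.001, 0.423], "gripper": 1}, {"xyz": [-0.2, -0.78, 0.28], "turn": [-0.0, 0.001, 0.423], "gripper": 1}, {"xyz": [-0.22, -0.77, 0.28], "turn": [-0.0, 0.001, 0.423], "gripper": 1}, {"xyz": [-0.25, -0.76, 0.28], "turn": [-0.0, 0.001, 0.423], "gripper": 1}, {"xyz": [-0.28, -0.75, 0.28], "turn": [-0.0, 0.001, 0.423], "gripper": 1}, {"xyz": [-0.3, -0.74, 0.28], "turn": [-0.0, 0.001, 0.423], "gripper": 1}, {"xyz": [-0.33, -0.73, 0.28], "turn": [-0.0, 0.001, 0.423], "gripper": 1}]
-> [0.4468 0.3451 0.1816]
```

Request:
{"method": "step_arm", "body": {"steps": [{"xyz": [0.02, -0.8, 0.28], "turn": [0, 0.001, 0.423], "gripper": 1}, {"xyz": [-0.01, -0.8, 0.28], "turn": [0, 0.001, 0.423], "gripper": 1}, {"xyz": [-0.04, -0.8, 0.28], "turn": [0, 0.001, 0.423], "gripper": 1}, {"xyz": [-0.07, -0.8, 0.28], "turn": [0, 0.001, 0.423], "gripper": 1}, {"xyz": [-0.09, -0.79, 0.28], "turn": [0, 0.001, 0.423], "gripper": 1}, {"xyz": [-0.12, -0.79, 0.28], "turn": [0, 0.001, 0.423], "gripper": 1}, {"xyz": [-0.15, -0.79, 0.28], "turn": [0, 0.001, 0.423], "gripper": 1}, {"xyz": [-0.17, -0.78, 0.28], "turn": [0, 0.001, 0.423], "gripper": 1}, {"xyz": [-0.2, -0.78, 0.28], "turn": [0, 0.001, 0.423], "gripper": 1}, {"xyz": [-0.22, -0.77, 0.28], "turn": [0, 0.001, 0.423], "gripper": 1}, {"xyz": [-0.25, -0.76, 0.28], "turn": [0, 0.001, 0.423], "gripper": 1}, {"xyz": [-0.28, -0.75, 0.28], "turn": [0, 0.001, 0.423], "gripper": 1}, {"xyz": [-0.3, -0.74, 0.28], "turn": [0, 0.001, 0.423], "gripper": 1}, {"xyz": [-0.33, -0.73, 0.28], "turn": [0, 0.001, 0.423], "gripper": 1}, {"xyz": [0, 0, 0], "turn": [0, 0, 0], "gripper": 1}, {"xyz": [0, 0, 0], "turn": [0, 0, 0], "gripper": 1}]}}

```text
time_s: 3.15
position: [0.4466, 0.3455, 0.181]
tool_rot: [[0.937, -0.348, -0.001], [-0.348, -0.937, -0.001], [-0.0, 0.001, -1.0]]
ft_force: [-0.7, -0.3, -0.4]
grip_width: 0.0857
```

Run:
```python
from h import *
s=st(); shot('wrist','w1')
P,im=cloud('w1'); z=P[...,2]
c=np.array([.447,.345])
for lo,hi,nm in((.028,.04,'block top'),(.015,.027,'nose')):
    m=((z>lo)&(z<hi)&(np.hypot(P[...,0]-c[0],P[...,1]-c[1])<.075)).astype(np.uint8)
    n,l,S,C=cv2.connectedComponentsWithStats(m)
    for i in range(1,n):
        if S[i,4]>100:
            q=P[l==i]; print(nm,S[i],q.mean(0).round(4),np.round(cv2.minAreaRect((q[:,:2]*1000).astype(np.float32))[0:2],1).tolist(),cv2.minAreaRect((q[:,:2]*1000).astype(np.float32))[2])
```

```text
3.15 [0.4466 0.3455 0.181 ] yaw -20.37 tilt [-5.0e-04 -1.2e-03 -1.0e+00] F [-0.69 -0.32 -0.45] w 0.0857
block top [ 243  150   28   65 1735] [0.4464 0.345  0.0354] [[445.8, 343.4], [64.1, 26.0]] 69.02853393554688
nose [244 118  26  33 484] [0.4623 0.3863 0.0236] [[462.5, 386.4], [30.2, 24.7]] 68.65343475341797
```

View pics/w1.png

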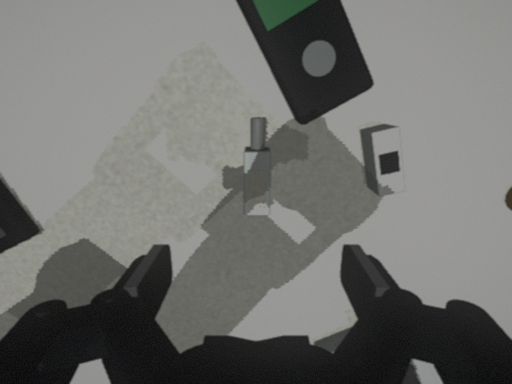

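Request:
{"method": "step_arm", "body": {"steps": [{"xyz": [0, 0.05, 0.55], "turn": [0, 0, 0.137], "gripper": 1}, {"xyz": [0, 0, 0.55], "turn": [0, 0, 0], "gripper": 1}, {"xyz": [0, 0, 0.55], "turn": [0, 0, 0], "gripper": 1}, {"xyz": [0, 0, 0.55], "turn": [0, 0, 0], "gripper": 1}, {"xyz": [0, 0, 0.55], "turn": [0, 0, 0], "gripper": 1}, {"xyz": [0, 0, 0.55], "turn": [0, 0, 0], "gripper": 1}, {"xyz": [0, 0, 0.125], "turn": [0, 0, 0], "gripper": 1}, {"xyz": [0, 0, 0.125], "turn": [0, 0, 0], "gripper": 1}, {"xyz": [0, 0, 0.125], "turn": [0, 0, 0], "gripper": 1}, {"xyz": [0, 0, 0], "turn": [0, 0, 0], "gripper": 0}, {"xyz": [0, 0, 0], "turn": [0, 0, 0], "gripper": -0.2}, {"xyz": [0, 0, 0], "turn": [0, 0, 0], "gripper": -0.5}, {"xyz": [0, 0, 0], "turn": [0, 0, 0], "gripper": -1}, {"xyz": [0, 0, 0], "turn": [0, 0, 0], "gripper": -1}, {"xyz": [0, 0, 0], "turn": [0, 0, 0], "gripper": -1}, {"xyz": [0, 0, 0], "turn": [0, 0, 0], "gripper": -1}, {"xyz": [0, 0, 0], "turn": [0, 0, 0], "gripper": -1}], "squeeze": 40}}

```text
time_s: 4.62
position: [0.4465, 0.3438, 0.0355]
tool_rot: [[0.933, -0.359, 0.002], [-0.359, -0.933, 0.0], [0.002, -0.001, -1.0]]
ft_force: [-0.8, -0.6, 5.8]
grip_width: 0.0254
```

Run:
```python
from h import *
plan([(.447,.344,.12)],-21,[3],-1)
plan([(.447,.344,.19),(.522,-.067,.16)],6.6,[1,17],-1)
import h
class E: pass
s=env.observe();s['position']=np.array([.447,.344,.19]);
h.env=E();h.env.observe=lambda:s
plan([(.5222,-.067,.15)],6.6,[16],-1)
```

```text
[{"xyz": [0.0, -0.0, -0.7], "turn": [-0.004, -0.008, -0.002], "gripper": -1}, {"xyz": [0.0, -0.0, -0.7], "turn": [-0.004, -0.008, -0.002], "gripper": -1}, {"xyz": [0.0, -0.0, -0.7], "turn": [-0.004, -0.008, -0.002], "gripper": -1}]
-> [0.4464 0.3438 0.1195]
[{"xyz": [0.02, -0.01, -3.86], "turn": [-0.007, -0.025, -6.028], "gripper": -1}]
-> [0.447  0.3439 0.1899]
[{"xyz": [0.04, 0.61, 0.04], "turn": [0.0, -0.0, 0.0], "gripper": -1}, {"xyz": [0.04, 0.61, 0.04], "turn": [0.0, -0.0, 0.0], "gripper": -1}, {"xyz": [0.04, 0.61, 0.04], "turn": [0.0, -0.0, 0.0], "gripper": -1}, {"xyz": [0.04, 0.61, 0.04], "turn": [0.0, -0.0, 0.0], "gripper": -1}, {"xyz": [0.04, 0.61, 0.04], "turn": [0.0, -0.0, 0.0], "gripper": -1}, {"xyz": [0.04, 0.61, 0.04], "turn": [0.0, -0.0, 0.0], "gripper": -1}, {"xyz": [0.04, 0.61, 0.04], "turn": [0.0, -0.0, 0.0], "gripper": -1}, {"xyz": [0.04, 0.61, 0.04], "turn": [0.0, -0.0, 0.0], "gripper": -1}, {"xyz": [0.04, 0.61, 0.04], "turn": [0.0, -0.0, 0.0], "gripper": -1}, {"xyz": [0.04, 0.61, 0.04], "turn": [0.0, -0.0, 0.0], "gripper": -1}, {"xyz": [0.04, 0.61, 0.04], "turn"
[... 1027 characters left out ...]
.22, 0.62, 0.06], "turn": [-0.0, -0.002, -0.377], "gripper": -1}, {"xyz": [0.2, 0.62, 0.06], "turn": [-0.0, -0.002, -0.377], "gripper": -1}, {"xyz": [0.18, 0.63, 0.06], "turn": [-0.0, -0.002, -0.377], "gripper": -1}, {"xyz": [0.16, 0.63, 0.06], "turn": [-0.0, -0.002, -0.377], "gripper": -1}, {"xyz": [0.14, 0.64, 0.06], "turn": [-0.0, -0.002, -0.377], "gripper": -1}, {"xyz": [0.12, 0.64, 0.06], "turn": [-0.0, -0.002, -0.377], "gripper": -1}, {"xyz": [0.1, 0.64, 0.06], "turn": [-0.0, -0.002, -0.377], "gripper": -1}, {"xyz": [0.08, 0.65, 0.06], "turn": [-0.0, -0.002, -0.377], "gripper": -1}, {"xyz": [0.06, 0.65, 0.06], "turn": [-0.0, -0.002, -0.377], "gripper": -1}]
-> [ 0.522  -0.0672  0.1514]
```

Request:
{"method": "step_arm", "body": {"steps": [{"xyz": [0, 0, -0.96], "turn": [0, -0.025, 0], "gripper": -1}, {"xyz": [0, 0, -0.96], "turn": [0, 0, 0], "gripper": -1}, {"xyz": [0, 0, -0.96], "turn": [0, 0, 0], "gripper": -1}, {"xyz": [0, 0, -0.96], "turn": [0, 0, 0], "gripper": -1}, {"xyz": [0.34, 0.56, 0.06], "turn": [0, 0, -0.377], "gripper": -1}, {"xyz": [0.32, 0.57, 0.06], "turn": [0, 0, -0.377], "gripper": -1}, {"xyz": [0.31, 0.58, 0.06], "turn": [0, 0, -0.377], "gripper": -1}, {"xyz": [0.29, 0.59, 0.06], "turn": [0, 0, -0.377], "gripper": -1}, {"xyz": [0.27, 0.59, 0.06], "turn": [0, 0, -0.377], "gripper": -1}, {"xyz": [0.25, 0.6, 0.06], "turn": [0, 0, -0.377], "gripper": -1}, {"xyz": [0.23, 0.61, 0.06], "turn": [0, 0, -0.377], "gripper": -1}, {"xyz": [0.22, 0.62, 0.06], "turn": [0, 0, -0.377], "gripper": -1}, {"xyz": [0.2, 0.62, 0.06], "turn": [0, 0, -0.377], "gripper": -1}, {"xyz": [0.18, 0.63, 0.06], "turn": [0, 0, -0.377], "gripper": -1}, {"xyz": [0.16, 0.63, 0.06], "turn": [0, 0, -0.377], "gripper": -1}, {"xyz": [0.14, 0.64, 0.06], "turn": [0, 0, -0.377], "gripper": -1}, {"xyz": [0.12, 0.64, 0.06], "turn": [0, 0, -0.377], "gripper": -1}, {"xyz": [0.1, 0.64, 0.06], "turn": [0, 0, -0.377], "gripper": -1}, {"xyz": [0.08, 0.65, 0.06], "turn": [0, 0, -0.377], "gripper": -1}, {"xyz": [0.06, 0.65, 0.06], "turn": [0, 0, -0.377], "gripper": -1}]}}

```text
time_s: 6.28
position: [0.521, -0.0688, 0.1493]
tool_rot: [[0.993, 0.117, -0.002], [0.117, -0.993, 0.001], [-0.002, -0.001, -1.0]]
ft_force: [0.2, 0.2, -1.3]
grip_width: 0.025
```

Request:
{"method": "step_arm", "body": {"steps": [{"xyz": [0, 0, 0], "turn": [0, 0, 0], "gripper": -1}, {"xyz": [0, 0, 0], "turn": [0, 0, 0], "gripper": -1}, {"xyz": [0, 0, 0], "turn": [0, 0, 0], "gripper": -1}]}}

```text
time_s: 6.53
position: [0.5208, -0.0671, 0.1495]
tool_rot: [[0.993, 0.115, -0.002], [0.115, -0.993, 0.001], [-0.002, -0.001, -1.0]]
ft_force: [-0.8, -0.0, -1.9]
grip_width: 0.0252
```

Run:
```python
from h import *
s=st(); shot('wrist','w2')
P,im=cloud('w2')
y0=np.radians(6.6); ex=np.array([np.cos(y0),np.sin(y0)]); ey=np.array([-ex[1],ex[0]]); O=s['position'][:2]
q=(P[...,:2]-O)*1000; X=q@ex; Y=q@ey; Z=P[...,2]*1000
m=(Z>105)&(Z<165)&(abs(X)<20)&(abs(Y)<80)
for lo,hi in((0,15),(15,28),(36,48),(50,60)):
    k=m&(Y>lo)&(Y<hi)
    if k.sum()>10:print('held Y',lo,hi,'X pct',np.percentile(X[k],[1,50,99]).round(1),'Z',np.percentile(Z[k],[5,50,95]).round(1))
k=m;print('Ymax',Y[k].max())
for lo in range(5,70,8):
    k=(Z>54)&(Z<62)&(abs(X)<30)&(Y>lo)&(Y<lo+8)
    L=X[k&(X<0)];Rr=X[k&(X>0)]
    print(lo,len(L),len(Rr),np.percentile(L,[5,50,95]).round(1) if len(L)>5 else '',np.percentile(Rr,[5,50,95]).round(1) if len(Rr)>5 else '')
k=(Z>40)&(Z<60)&(abs(X)<28);print('carriage end Y',np.percentile(Y[k],[97,99,100]))
k=(Z>85)&(Z<97)&(Y>90);print('port',np.percentile(X[k],[1,99]),np.percentile(Y[k],[1]))
```

```text
6.53 [ 0.5208 -0.0671  0.1495] yaw 6.59 tilt [-0.0017  0.0012 -1.    ] F [-0.78 -0.02 -1.93] w 0.0252
held Y 0 15 X pct [-19.6  -0.7  19.6] Z [142.4 149.3 162.4]
held Y 15 28 X pct [-14.   -1.2  11.2] Z [147.7 148.7 149.6]
held Y 36 48 X pct [-8.2 -1.6  5.3] Z [133.3 137.6 139.2]
held Y 50 60 X pct [-8.  -1.6  5.1] Z [133.9 137.6 139.2]
Ymax 62.28101317924329
5 1 73  [17.4 20.2 22.7]
13 74 99 [-19.8 -16.3 -13. ] [15.8 18.8 22.4]
21 104 102 [-19.6 -16.5 -12.9] [15.7 19.1 22.2]
29 102 104 [-19.3 -16.3 -12.8] [16.1 19.  22.5]
37 28 29 [-18.9 -16.  -12.7] [16.3 19.4 22.2]
45 0 0  
53 0 0  
61 0 0  
69 0 0  
carriage end Y [120.64214261 121.78213041 122.34803085]
port [-28.05533439  30.68594193] [119.86294581]
```

View pics/w2.png

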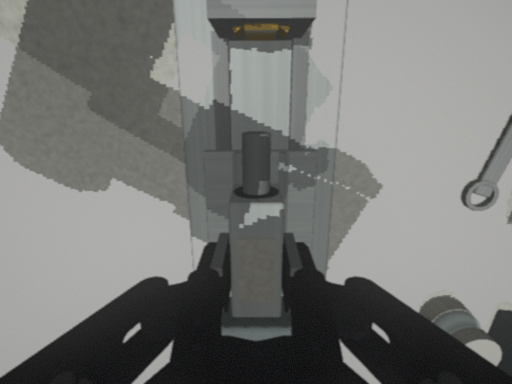

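Request:
{"method": "step_arm", "body": {"steps": [{"xyz": [0.035, -0.02, 0], "turn": [0, 0, 0], "gripper": -1}, {"xyz": [0.035, -0.018, 0], "turn": [0, 0, 0], "gripper": -1}, {"xyz": [0, 0, 0.25], "turn": [0, 0, 0], "gripper": -1}, {"xyz": [0, 0, 0.25], "turn": [0, 0, 0], "gripper": -1}, {"xyz": [0, 0, 0.25], "turn": [0, 0, 0], "gripper": -1}, {"xyz": [0, 0, 0.25], "turn": [0, 0, 0], "gripper": -1}, {"xyz": [0, 0, 0.2], "turn": [0, 0, 0], "gripper": -1}, {"xyz": [0, 0, 0.15], "turn": [0, 0, 0], "gripper": -1}, {"xyz": [0, 0, 0.08], "turn": [0, 0, 0], "gripper": -1}, {"xyz": [0, 0, 0.07], "turn": [0, 0, 0], "gripper": -1}, {"xyz": [0, 0, 0], "turn": [0, 0, 0], "gripper": -1}, {"xyz": [0, 0, 0], "turn": [0, 0, 0], "gripper": -1}]}}

```text
time_s: 7.58
position: [0.5239, -0.0657, 0.09]
tool_rot: [[0.993, 0.115, -0.0], [0.115, -0.993, 0.0], [-0.0, -0.0, -1.0]]
ft_force: [-0.9, -0.4, -2.1]
grip_width: 0.025
```

Request:
{"method": "step_arm", "body": {"steps": [{"xyz": [0, 0, 0.04], "turn": [0, 0, 0], "gripper": -1}, {"xyz": [0, 0, 0.04], "turn": [0, 0, 0], "gripper": -1}, {"xyz": [0, 0, 0.04], "turn": [0, 0, 0], "gripper": -1}, {"xyz": [0, 0, 0.04], "turn": [0, 0, 0], "gripper": -1}, {"xyz": [0, 0, 0.025], "turn": [0, 0, 0], "gripper": -1}, {"xyz": [0, 0, 0], "turn": [0, 0, 0], "gripper": -1}, {"xyz": [0, 0, 0], "turn": [0, 0, 0], "gripper": -1}]}}

```text
time_s: 8.17
position: [0.5238, -0.0657, 0.0823]
tool_rot: [[0.993, 0.115, -0.001], [0.115, -0.993, 0.001], [-0.001, -0.001, -1.0]]
ft_force: [-0.1, -0.0, -2.8]
grip_width: 0.0249
```

Request:
{"method": "step_arm", "body": {"steps": [{"xyz": [0, 0, 0.02], "turn": [0, 0, 0], "gripper": -1}, {"xyz": [0, 0, 0.02], "turn": [0, 0, 0], "gripper": -1}, {"xyz": [0, 0, 0], "turn": [0, 0, 0], "gripper": -1}]}}

```text
time_s: 8.42
position: [0.5239, -0.0658, 0.0815]
tool_rot: [[0.993, 0.115, -0.0], [0.115, -0.993, 0.0], [-0.0, -0.0, -1.0]]
ft_force: [-1.6, 0.1, 5.7]
grip_width: 0.0251
```

Request:
{"method": "step_arm", "body": {"steps": [{"xyz": [0, 0, 0], "turn": [0, 0, 0], "gripper": -0.2}, {"xyz": [0, 0, 0], "turn": [0, 0, 0], "gripper": 0.1}, {"xyz": [0, 0, 0], "turn": [0, 0, 0], "gripper": 0.3}, {"xyz": [0, 0, 0], "turn": [0, 0, 0], "gripper": 0.3}, {"xyz": [0, 0, 0], "turn": [0, 0, 0], "gripper": 0.3}, {"xyz": [0, 0, -0.2], "turn": [0, 0, 0], "gripper": 0.3}, {"xyz": [0, 0, -0.5], "turn": [0, 0, 0], "gripper": 0.3}, {"xyz": [0, 0, -0.9], "turn": [0, 0, 0], "gripper": 0.5}, {"xyz": [0, 0, -0.9], "turn": [0, 0, 0], "gripper": 1}, {"xyz": [0, 0.5, -0.9], "turn": [0, 0, 0], "gripper": 1}, {"xyz": [0, 0.9, 0], "turn": [0, 0, 0], "gripper": 1}, {"xyz": [0, 0.9, 0], "turn": [0, 0, 0], "gripper": 1}, {"xyz": [0, 0.2, 0], "turn": [0, 0, 0], "gripper": 1}, {"xyz": [0, 0, 0], "turn": [0, 0, 0], "gripper": 1}, {"xyz": [0, 0, 0], "turn": [0, 0, 0], "gripper": 1}]}}

```text
time_s: 9.67
position: [0.5351, -0.1648, 0.2167]
tool_rot: [[0.993, 0.114, -0.001], [0.114, -0.993, 0.001], [-0.001, -0.001, -1.0]]
ft_force: [0.2, 0.2, -0.3]
grip_width: 0.0854
```

Run:
```python
from h import *
s=st(); shot('wrist','w3')
P,im=cloud('w3')
y0=np.radians(6.6); ex=np.array([np.cos(y0),np.sin(y0)]); ey=np.array([-ex[1],ex[0]]); O=np.array([.5238,-.0657])
q=(P[...,:2]-O)*1000; X=q@ex; Y=q@ey; Z=P[...,2]*1000
m=(Z>75)&(Z<84)&(abs(X)<14)&(Y>-33)&(Y<50)
print('block top X',np.percentile(X[m],[1,99]),'Y',np.percentile(Y[m],[1,99]),'Z',np.percentile(Z[m],[5,50,95]))
m=(Z>62)&(Z<74)&(abs(X)<14)&(Y>30)&(Y<75); print('nose X',np.percentile(X[m],[1,99]),'Y',np.percentile(Y[m],[1,99]))
m=(Z>85)&(Z<97)&(Y>90);print('port',np.percentile(X[m],[1,99]),np.percentile(Y[m],[1]))
m=(Z>50)&(Z<61)&(abs(X)<30)&(Y>15)&(Y<30)
for a in(m&(X<0),m&(X>0)):print('lip',np.percentile(X[a],[5,50,95]))
m=(Z>105)&(Z<165)&(abs(X)<80)&(Y<-80)&(P[...,0]>.5)
r=cv2.minAreaRect((P[m][:,:2]*1000).astype(np.float32));print('sleeve',r,m.sum(),np.percentile(Z[m],[50,99]))
m2=m&(Z>145);print('sleeve top',P[m2].mean(0),cv2.minAreaRect((P[m2][:,:2]*1000).astype(np.float32)))
m=(Z>92)&(Z<101)&(Y<-80)&(abs(X)<80);print('arm',cv2.minAreaRect((P[m][:,:2]*1000).astype(np.float32)),m.sum())
```

```text
9.67 [ 0.5351 -0.1648  0.2167] yaw 6.57 tilt [-0.0014  0.0013 -1.    ] F [ 0.16  0.18 -0.29] w 0.0854
block top X [-13.71521312  11.17595151] Y [-30.86575138  31.29394183] Z [79.49112721 80.79921951 82.04534169]
nose X [-8.28072517  5.18307164] Y [34.28437356 54.99369364]Traceback (most recent call last):
  File "<stdin>", line 9, in <module>
    return _quantile_unchecked(
        a, q, axis, out, overwrite_input, method, keepdims, weights)
    return _ureduce(a,
                    func=_quantile_ureduce_func,
    ...<5 lines>...
                    overwrite_input=overwrite_input,
                    method=method)
    r = func(a, **kwargs)
    result = _quantile(arr,
                       quantiles=q,
    ...<2 lines>...
                       out=out,
                       weights=wgt)
    slices_having_nans = np.isnan(arr[-1, ...])
                                  ~~~^^^^^^^^^
IndexError: index -1 is out of bounds for axis 0 with size 0
```

View pics/w3.png

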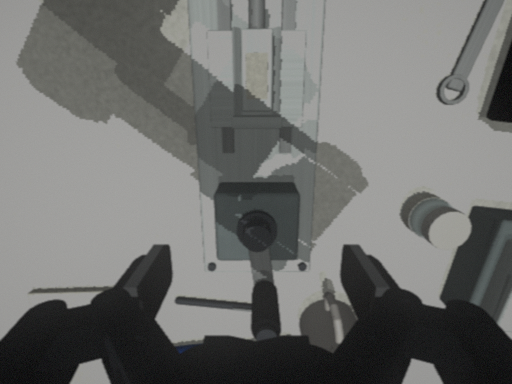

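The picture shows the transmitter lying in the trough between the lips, nose towards the port (block at (257,70), back stop at (258,122)). The hub is at (257,230) and the sleeve at (264,300). The block top measured at 80.8 mm, against 80 when seated.

Run:
```python
from h import *
for f in('w3','w0','side0','scene0'):
    P,im=cloud(f); p=P*1000; x,y,Z=p[...,0],p[...,1],p[...,2]
    near=(abs(x-545)<45)&(y<-170)&(y>-300)
    m=near&(Z>112)&(Z<156)
    if m.sum()>5:print(f,'sleeve',np.round(cv2.minAreaRect(p[m][:,:2].astype(np.float32))[0],1),p[m].min(0).round(1),p[m].max(0).round(1),m.sum())
    m=near&(Z>147)
    if m.sum()>5:print(f,'sleeve top',p[m].mean(0).round(1),np.round(p[m].min(0),1),np.round(p[m].max(0),1),m.sum())
    m=near&(Z>82)&(Z<104)&(y>-232)
    if m.sum()>5:print(f,'hub/arm',cv2.minAreaRect(p[m][:,:2].astype(np.float32)),np.percentile(Z[m],[5,50,95]).round(),m.sum())
    m=near&(Z>66)&(Z<78)
    if m.sum()>5:print(f,'housing',cv2.minAreaRect(p[m][:,:2].astype(np.float32)),np.median(Z[m]))
```

```text
w3 sleeve [ 552.1 -260.4] [ 540.5 -272.7  112. ] [ 564.8 -250.3  156. ] 1147
w3 sleeve top [ 553.7 -253.1  158.2] [ 540.9 -272.7  147. ] [ 589.9 -170.   269.1] 637
w3 hub/arm ((540.047119140625, -214.060791015625), (35.509952545166016, 33.05891418457031), 89.64814758300781) [86. 96. 98.] 959
w3 housing ((539.3767700195312, -209.19573974609375), (84.53144073486328, 73.91947937011719), 6.246117115020752) 73.56349994225315
w0 sleeve [ 551.3 -262.4] [ 539.7 -275.   112. ] [ 563.7 -251.8  156. ] 454
w0 sleeve top [ 550.9 -261.5  153.6] [ 539.8 -275.   147.1] [ 563.2 -252.7  159.1] 274
w0 hub/arm ((538.3057250976562, -212.64071655273438), (38.07331466674805, 31.3485050201416), 84.8099594116211) [85. 96. 98.] 425
w0 housing ((538.6912231445312, -210.27732849121094), (84.03740692138672, 73.49559020996094), 6.7851996421813965) 73.50864536213615
side0 sleeve [ 553.3 -259.1] [ 541.7 -271.7  112.1] [ 566.3 -248.4  155.8] 103
side0 sleeve top [ 552.9 -259.2  154.8] [ 541.7 -271.7  147.1] [ 566.1 -247.5  162.6] 48
side0 hub/arm ((540.9260864257812, -207.29112243652344), (46.889400482177734, 37.123390197753906), 85.53511810302734) [ 82.  95. 101.] 115
side0 housing ((541.169921875, -208.88726806640625), (84.62857055664062, 77.3311767578125), 6.426150321960449) 74.70588278048041
scene0 sleeve [ 555.7 -257. ] [ 542.6 -269.8  113.3] [ 566.6 -247.4  155.5] 73
scene0 sleeve top [ 555.8 -258.1  152.9] [ 544.4 -269.8  147.6] [ 565.7 -248.8  159.6] 29
scene0 hub/arm ((544.2874145507812, -212.01446533203125), (30.452129364013672, 42.399085998535156), 29.906099319458008) [ 83.  95. 100.] 70
scene0 housing ((542.443359375, -207.71804809570312), (85.04853820800781, 74.07559204101562), 3.562765598297119) 73.38644696617774
```

Request:
{"method": "step_arm", "body": {"steps": [{"xyz": [0.064, 0.806, 0], "turn": [0, 0, 0], "gripper": 1}, {"xyz": [0.064, 0.806, 0], "turn": [0, 0, 0], "gripper": 1}, {"xyz": [0.064, 0.806, 0], "turn": [0, 0, 0], "gripper": 1}, {"xyz": [0, 0, 0], "turn": [0, 0, 0], "gripper": 1}, {"xyz": [0, 0, 0.3], "turn": [0, 0, 0], "gripper": 1}, {"xyz": [0, 0, 0.5], "turn": [0, 0, 0], "gripper": 1}, {"xyz": [0, 0, 0.5], "turn": [0, 0, 0], "gripper": 1}, {"xyz": [0, 0, 0.5], "turn": [0, 0, 0], "gripper": 1}, {"xyz": [0, 0, 0.3], "turn": [0, 0, 0], "gripper": 1}, {"xyz": [0, 0, 0.19], "turn": [0, 0, 0], "gripper": 1}, {"xyz": [0, 0, 0], "turn": [0, 0, 0], "gripper": 0}, {"xyz": [0, 0, 0], "turn": [0, 0, 0], "gripper": -0.2}, {"xyz": [0, 0, 0], "turn": [0, 0, 0], "gripper": -0.4}, {"xyz": [0, 0, 0], "turn": [0, 0, 0], "gripper": -0.6}, {"xyz": [0, 0, 0], "turn": [0, 0, 0], "gripper": -1}, {"xyz": [0, 0, 0], "turn": [0, 0, 0], "gripper": -1}, {"xyz": [0, 0, 0], "turn": [0, 0, 0], "gripper": -1}, {"xyz": [0, 0, 0], "turn": [0, 0, 0], "gripper": -1}], "squeeze": 40}}

```text
time_s: 11.22
position: [0.5542, -0.2604, 0.1259]
tool_rot: [[0.993, 0.115, 0.0], [0.115, -0.993, -0.0], [0.0, 0.0, -1.0]]
ft_force: [-2.2, 0.4, 5.5]
grip_width: 0.023
```

```bash
cat >> h.py <<'E'
import json
def crank(C,phi0,steps,r=.055,p0=None):
    """clockwise by each of steps (rad), from phi0 (rad, world); p0 = where the tool's command stands"""
    M=env.observe()['tool_rot']; p=np.array(p0 if p0 is not None else [C[0]+r*np.cos(phi0),C[1]+r*np.sin(phi0)]); ph=phi0; rows=[]
    for d in steps:
        ph-=d; t=np.array([C[0]+r*np.cos(ph),C[1]+r*np.sin(ph)])
        x=np.round(M[:2,:2].T@(t-p)/.04,3); p=p+M[:2,:2]@x*.04
        rows.append(dict(xyz=[x[0],x[1],0],turn=[0,0,0],gripper=-1))
    print(json.dumps(rows)); print('end phi',round(ph,4),'cmd',p.round(5))
def tang(C,F=None,pos=None):
    s=env.observe(); d=s['position'][:2]-np.array(C); r=np.hypot(*d); u=d/r; t=np.array([u[1],-u[0]]); f=s['ft_force'][:2]
    ph=np.arctan2(d[1],d[0]); print('t',round(s['time_s'],2),'pos',s['position'].round(5),'r',round(r*1000,2),'phi',round(ph,4),'Frad(out)',round(f@u,2),'Ftan(cw)',round(f@t,2),'w',round(s['grip_width'],4),'F',s['ft_force'].round(2))
C0=(.5401,-.2067)
E
python3 - <<'E'
from h import *
tang(C0); crank(C0,-1.3142,[.05,.1,.1,.1,.1,.1,.1,.1])
E
```

```text
t 11.22 pos [ 0.55415 -0.26041  0.12595] r 55.52 phi -1.3149 Frad(out) -0.93 Ftan(cw) 2.07 w 0.023 F [-2.24  0.37  5.51]
[{"xyz": [-0.068, 0.008, 0], "turn": [0, 0, 0], "gripper": -1}, {"xyz": [-0.138, 0.006, 0], "turn": [0, 0, 0], "gripper": -1}, {"xyz": [-0.137, -0.008, 0], "turn": [0, 0, 0], "gripper": -1}, {"xyz": [-0.136, -0.022, 0], "turn": [0, 0, 0], "gripper": -1}, {"xyz": [-0.132, -0.035, 0], "turn": [0, 0, 0], "gripper": -1}, {"xyz": [-0.129, -0.049, 0], "turn": [0, 0, 0], "gripper": -1}, {"xyz": [-0.123, -0.06, 0], "turn": [0, 0, 0], "gripper": -1}, {"xyz": [-0.117, -0.073, 0], "turn": [0, 0, 0], "gripper": -1}]
end phi -2.0642 cmd [ 0.51405 -0.25515]
```

Request:
{"method": "step_arm", "body": {"steps": [{"xyz": [-0.068, 0.008, 0], "turn": [0, 0, 0], "gripper": -1}, {"xyz": [-0.138, 0.006, 0], "turn": [0, 0, 0], "gripper": -1}, {"xyz": [-0.137, -0.008, 0], "turn": [0, 0, 0], "gripper": -1}, {"xyz": [-0.136, -0.022, 0], "turn": [0, 0, 0], "gripper": -1}, {"xyz": [-0.132, -0.035, 0], "turn": [0, 0, 0], "gripper": -1}]}}

```text
time_s: 11.63
position: [0.5312, -0.2614, 0.126]
tool_rot: [[0.993, 0.115, 0.005], [0.115, -0.993, -0.001], [0.004, 0.002, -1.0]]
ft_force: [8.3, 1.7, 2.0]
grip_width: 0.0232
```

Run:
```python
from h import *
tang(C0)
```

```text
t 11.63 pos [ 0.53116 -0.26136  0.12599] r 55.39 phi -1.7329 Frad(out) -3.04 Ftan(cw) -7.91 w 0.0232 F [8.3  1.72 1.97]
```

Request:
{"method": "step_arm", "body": {"steps": [{"xyz": [-0.129, -0.049, 0], "turn": [0, 0, 0], "gripper": -1}, {"xyz": [-0.123, -0.06, 0], "turn": [0, 0, 0], "gripper": -1}, {"xyz": [-0.117, -0.073, 0], "turn": [0, 0, 0], "gripper": -1}]}}

```text
time_s: 11.88
position: [0.5157, -0.2563, 0.126]
tool_rot: [[0.993, 0.115, 0.005], [0.115, -0.993, -0.002], [0.004, 0.002, -1.0]]
ft_force: [8.0, -1.3, 0.2]
grip_width: 0.0232
```

Run:
```python
from h import *
tang(C0)
crank(C0,-2.0642,[.1]*12)
```

```text
t 11.88 pos [ 0.51568 -0.2563   0.126  ] r 55.28 phi -2.0283 Frad(out) -2.34 Ftan(cw) -7.77 w 0.0232 F [ 8.   -1.33  0.2 ]
[{"xyz": [-0.109, -0.084, 0], "turn": [0, 0, 0], "gripper": -1}, {"xyz": [-0.099, -0.095, 0], "turn": [0, 0, 0], "gripper": -1}, {"xyz": [-0.09, -0.104, 0], "turn": [0, 0, 0], "gripper": -1}, {"xyz": [-0.079, -0.112, 0], "turn": [0, 0, 0], "gripper": -1}, {"xyz": [-0.068, -0.12, 0], "turn": [0, 0, 0], "gripper": -1}, {"xyz": [-0.055, -0.126, 0], "turn": [0, 0, 0], "gripper": -1}, {"xyz": [-0.042, -0.131, 0], "turn": [0, 0, 0], "gripper": -1}, {"xyz": [-0.029, -0.134, 0], "turn": [0, 0, 0], "gripper": -1}, {"xyz": [-0.015, -0.137, 0], "turn": [0, 0, 0], "gripper": -1}, {"xyz": [-0.002, -0.137, 0], "turn": [0, 0, 0], "gripper": -1}, {"xyz": [0.012, -0.137, 0], "turn": [0, 0, 0], "gripper": -1}, {"xyz": [0.026, -0.135, 0], "turn": [0, 0, 0], "gripper": -1}]
end phi -3.2642 cmd [ 0.48552 -0.19997]
```

Request:
{"method": "step_arm", "body": {"steps": [{"xyz": [-0.109, -0.084, 0], "turn": [0, 0, 0], "gripper": -1}, {"xyz": [-0.099, -0.095, 0], "turn": [0, 0, 0], "gripper": -1}, {"xyz": [-0.09, -0.104, 0], "turn": [0, 0, 0], "gripper": -1}, {"xyz": [-0.079, -0.112, 0], "turn": [0, 0, 0], "gripper": -1}, {"xyz": [-0.068, -0.12, 0], "turn": [0, 0, 0], "gripper": -1}, {"xyz": [-0.055, -0.126, 0], "turn": [0, 0, 0], "gripper": -1}, {"xyz": [-0.042, -0.131, 0], "turn": [0, 0, 0], "gripper": -1}, {"xyz": [-0.029, -0.134, 0], "turn": [0, 0, 0], "gripper": -1}, {"xyz": [-0.015, -0.137, 0], "turn": [0, 0, 0], "gripper": -1}, {"xyz": [-0.002, -0.137, 0], "turn": [0, 0, 0], "gripper": -1}, {"xyz": [0.012, -0.137, 0], "turn": [0, 0, 0], "gripper": -1}, {"xyz": [0.026, -0.135, 0], "turn": [0, 0, 0], "gripper": -1}]}}

```text
time_s: 12.88
position: [0.4857, -0.202, 0.1259]
tool_rot: [[0.993, 0.115, 0.001], [0.115, -0.993, -0.003], [0.0, 0.004, -1.0]]
ft_force: [-2.1, -7.7, 3.4]
grip_width: 0.0228
```

Run:
```python
from h import *
tang(C0)
crank(C0,-3.2642,[.1]*19,p0=(.48552,-.19997))
```

```text
t 12.88 pos [ 0.48573 -0.20204  0.12595] r 54.56 phi 3.0562 Frad(out) 1.45 Ftan(cw) -7.82 w 0.0228 F [-2.12 -7.67  3.39]
[{"xyz": [0.039, -0.132, 0], "turn": [0, 0, 0], "gripper": -1}, {"xyz": [0.052, -0.127, 0], "turn": [0, 0, 0], "gripper": -1}, {"xyz": [0.064, -0.121, 0], "turn": [0, 0, 0], "gripper": -1}, {"xyz": [0.076, -0.115, 0], "turn": [0, 0, 0], "gripper": -1}, {"xyz": [0.088, -0.106, 0], "turn": [0, 0, 0], "gripper": -1}, {"xyz": [0.097, -0.097, 0], "turn": [0, 0, 0], "gripper": -1}, {"xyz": [0.107, -0.087, 0], "turn": [0, 0, 0], "gripper": -1}, {"xyz": [0.114, -0.075, 0], "turn": [0, 0, 0], "gripper": -1}, {"xyz": [0.122, -0.064, 0], "turn": [0, 0, 0], "gripper": -1}, {"xyz": [0.127, -0.052, 0], "turn": [0, 0, 0], "gripper": -1}, {"xyz": [0.132, -0.038, 0], "turn": [0, 0, 0], "gripper": -1}, {"xyz": [0.136, -0.025, 0], "turn": [0, 0, 0], "gripper": -1}, {"xyz": [0.137, -0.012, 0], "turn": [0, 0, 0], "gripper": -1}, {"xyz": [0.137, 0.003, 0], "turn": [0, 0, 0], "gripper": -1}, {"xyz": [0.136, 0.016, 0], "turn": [0, 0, 0], "gripper": -1}, {"xyz": [0.135, 0.029, 0], "turn": [0, 0, 0], "gripper": -1}, {"xyz": [0.13, 0.043, 0], "turn": [0, 0, 0], "gripper": -1}, {"xyz": [0.126, 0.056, 0], "turn": [0, 0, 0], "gripper": -1}, {"xyz": [0.119, 0.068, 0], "turn": [0, 0, 0], "gripper": -1}]
end phi -5.1642 cmd [ 0.5641  -0.15723]
```

Request:
{"method": "step_arm", "body": {"steps": [{"xyz": [0.039, -0.132, 0], "turn": [0, 0, 0], "gripper": -1}, {"xyz": [0.052, -0.127, 0], "turn": [0, 0, 0], "gripper": -1}, {"xyz": [0.064, -0.121, 0], "turn": [0, 0, 0], "gripper": -1}, {"xyz": [0.076, -0.115, 0], "turn": [0, 0, 0], "gripper": -1}, {"xyz": [0.088, -0.106, 0], "turn": [0, 0, 0], "gripper": -1}, {"xyz": [0.097, -0.097, 0], "turn": [0, 0, 0], "gripper": -1}, {"xyz": [0.107, -0.087, 0], "turn": [0, 0, 0], "gripper": -1}, {"xyz": [0.114, -0.075, 0], "turn": [0, 0, 0], "gripper": -1}, {"xyz": [0.122, -0.064, 0], "turn": [0, 0, 0], "gripper": -1}, {"xyz": [0.127, -0.052, 0], "turn": [0, 0, 0], "gripper": -1}, {"xyz": [0.132, -0.038, 0], "turn": [0, 0, 0], "gripper": -1}, {"xyz": [0.136, -0.025, 0], "turn": [0, 0, 0], "gripper": -1}, {"xyz": [0.137, -0.012, 0], "turn": [0, 0, 0], "gripper": -1}, {"xyz": [0.137, 0.003, 0], "turn": [0, 0, 0], "gripper": -1}, {"xyz": [0.136, 0.016, 0], "turn": [0, 0, 0], "gripper": -1}, {"xyz": [0.135, 0.029, 0], "turn": [0, 0, 0], "gripper": -1}, {"xyz": [0.13, 0.043, 0], "turn": [0, 0, 0], "gripper": -1}, {"xyz": [0.126, 0.056, 0], "turn": [0, 0, 0], "gripper": -1}, {"xyz": [0.119, 0.068, 0], "turn": [0, 0, 0], "gripper": -1}]}}

```text
time_s: 14.47
position: [0.5634, -0.1571, 0.1259]
tool_rot: [[0.993, 0.115, -0.002], [0.115, -0.993, 0.001], [-0.002, -0.002, -1.0]]
ft_force: [-7.2, 3.3, 9.4]
grip_width: 0.0233
```

Run:
```python
from h import *
tang(C0)
crank(C0,-5.1642,[.1]*18,p0=(.5641,-.15723))
```

```text
t 14.47 pos [ 0.56343 -0.15712  0.12592] r 54.8 phi 1.1309 Frad(out) -0.06 Ftan(cw) -7.96 w 0.0233 F [-7.23  3.33  9.39]
[{"xyz": [0.112, 0.079, 0], "turn": [0, 0, 0], "gripper": -1}, {"xyz": [0.104, 0.091, 0], "turn": [0, 0, 0], "gripper": -1}, {"xyz": [0.094, 0.1, 0], "turn": [0, 0, 0], "gripper": -1}, {"xyz": [0.084, 0.109, 0], "turn": [0, 0, 0], "gripper": -1}, {"xyz": [0.072, 0.117, 0], "turn": [0, 0, 0], "gripper": -1}, {"xyz": [0.06, 0.124, 0], "turn": [0, 0, 0], "gripper": -1}, {"xyz": [0.048, 0.128, 0], "turn": [0, 0, 0], "gripper": -1}, {"xyz": [0.034, 0.134, 0], "turn": [0, 0, 0], "gripper": -1}, {"xyz": [0.021, 0.135, 0], "turn": [0, 0, 0], "gripper": -1}, {"xyz": [0.007, 0.138, 0], "turn": [0, 0, 0], "gripper": -1}, {"xyz": [-0.006, 0.137, 0], "turn": [0, 0, 0], "gripper": -1}, {"xyz": [-0.02, 0.136, 0], "turn": [0, 0, 0], "gripper": -1}, {"xyz": [-0.034, 0.133, 0], "turn": [0, 0, 0], "gripper": -1}, {"xyz": [-0.046, 0.129, 0], "turn": [0, 0, 0], "gripper": -1}, {"xyz": [-0.06, 0.124, 0], "turn": [0, 0, 0], "gripper": -1}, {"xyz": [-0.071, 0.118, 0], "turn": [0, 0, 0], "gripper": -1}, {"xyz": [-0.083, 0.11, 0], "turn": [0, 0, 0], "gripper": -1}, {"xyz": [-0.093, 0.1, 0], "turn": [0, 0, 0], "gripper": -1}]
end phi -6.9642 cmd [ 0.58284 -0.24131]
```

Request:
{"method": "step_arm", "body": {"steps": [{"xyz": [0.112, 0.079, 0], "turn": [0, 0, 0], "gripper": -1}, {"xyz": [0.104, 0.091, 0], "turn": [0, 0, 0], "gripper": -1}, {"xyz": [0.094, 0.1, 0], "turn": [0, 0, 0], "gripper": -1}, {"xyz": [0.084, 0.109, 0], "turn": [0, 0, 0], "gripper": -1}, {"xyz": [0.072, 0.117, 0], "turn": [0, 0, 0], "gripper": -1}, {"xyz": [0.06, 0.124, 0], "turn": [0, 0, 0], "gripper": -1}, {"xyz": [0.048, 0.128, 0], "turn": [0, 0, 0], "gripper": -1}, {"xyz": [0.034, 0.134, 0], "turn": [0, 0, 0], "gripper": -1}, {"xyz": [0.021, 0.135, 0], "turn": [0, 0, 0], "gripper": -1}, {"xyz": [0.007, 0.138, 0], "turn": [0, 0, 0], "gripper": -1}, {"xyz": [-0.006, 0.137, 0], "turn": [0, 0, 0], "gripper": -1}, {"xyz": [-0.02, 0.136, 0], "turn": [0, 0, 0], "gripper": -1}, {"xyz": [-0.034, 0.133, 0], "turn": [0, 0, 0], "gripper": -1}, {"xyz": [-0.046, 0.129, 0], "turn": [0, 0, 0], "gripper": -1}, {"xyz": [-0.06, 0.124, 0], "turn": [0, 0, 0], "gripper": -1}, {"xyz": [-0.071, 0.118, 0], "turn": [0, 0, 0], "gripper": -1}, {"xyz": [-0.083, 0.11, 0], "turn": [0, 0, 0], "gripper": -1}, {"xyz": [-0.093, 0.1, 0], "turn": [0, 0, 0], "gripper": -1}]}}

```text
time_s: 15.97
position: [0.5839, -0.2408, 0.1259]
tool_rot: [[0.993, 0.116, 0.003], [0.116, -0.993, 0.002], [0.003, -0.001, -1.0]]
ft_force: [4.3, 7.3, 4.1]
grip_width: 0.023
```

Run:
```python
from h import *
tang(C0)
crank(C0,-6.9642,[.05]*50,p0=(.58284,-.24131))
shot('side','s1');shot('wrist','w4')
a=cv2.imread('pics/side1.png') if 0 else cv2.imread('pics/s1.png')
cv2.imwrite('pics/s1c.png',cv2.resize(a[110:270,200:380],None,fx=3,fy=3,interpolation=cv2.INTER_CUBIC))
```

```text
t 15.97 pos [ 0.58391 -0.24081  0.12595] r 55.52 phi -0.6615 Frad(out) -1.11 Ftan(cw) -8.35 w 0.023 F [4.25 7.27 4.15]
[{"xyz": [-0.051, 0.047, 0], "turn": [0, 0, 0], "gripper": -1}, {"xyz": [-0.052, 0.044, 0], "turn": [0, 0, 0], "gripper": -1}, {"xyz": [-0.055, 0.042, 0], "turn": [0, 0, 0], "gripper": -1}, {"xyz": [-0.057, 0.039, 0], "turn": [0, 0, 0], "gripper": -1}, {"xyz": [-0.058, 0.036, 0], "turn": [0, 0, 0], "gripper": -1}, {"xyz": [-0.061, 0.032, 0], "turn": [0, 0, 0], "gripper": -1}, {"xyz": [-0.062, 0.03, 0], "turn": [0, 0, 0], "gripper": -1}, {"xyz": [-0.063, 0.027, 0], "turn": [0, 0, 0], "gripper": -1}, {"xyz": [-0.065, 0.023, 0], "turn": [0, 0, 0], "gripper": -1}, {"xyz": [-0.065, 0.021, 0], "turn": [0, 0, 0], "gripper": -1}, {"xyz": [-0.067, 0.017, 0], "turn": [0, 0, 0], "gripper": -1}, {"xyz": [-0.067, 0.013, 0], "turn": [0, 0, 0], "gripper": -1}, {"xyz": [-0.068, 0.01, 0], "turn": [0, 0, 0], "gripper": -1}, {"xyz": [-0.069, 0.007, 0], "turn": [0, 0, 0], "gripper": -1}, {"xyz": [-0.069, 0.003, 0], "turn": [0, 0, 0], "gripper": -1}, {"xyz": [-0.068, 0.0, 0], "turn": [0,
[... 1530 characters left out ...]
 0, 0], "gripper": -1}, {"xyz": [-0.022, -0.065, 0], "turn": [0, 0, 0], "gripper": -1}, {"xyz": [-0.018, -0.066, 0], "turn": [0, 0, 0], "gripper": -1}, {"xyz": [-0.015, -0.067, 0], "turn": [0, 0, 0], "gripper": -1}, {"xyz": [-0.012, -0.068, 0], "turn": [0, 0, 0], "gripper": -1}, {"xyz": [-0.008, -0.068, 0], "turn": [0, 0, 0], "gripper": -1}, {"xyz": [-0.005, -0.069, 0], "turn": [0, 0, 0], "gripper": -1}, {"xyz": [-0.001, -0.069, 0], "turn": [0, 0, 0], "gripper": -1}, {"xyz": [0.002, -0.069, 0], "turn": [0, 0, 0], "gripper": -1}, {"xyz": [0.006, -0.068, 0], "turn": [0, 0, 0], "gripper": -1}, {"xyz": [0.009, -0.068, 0], "turn": [0, 0, 0], "gripper": -1}]
end phi -9.4642 cmd [ 0.48516 -0.20454]
```

View pics/s1c.png

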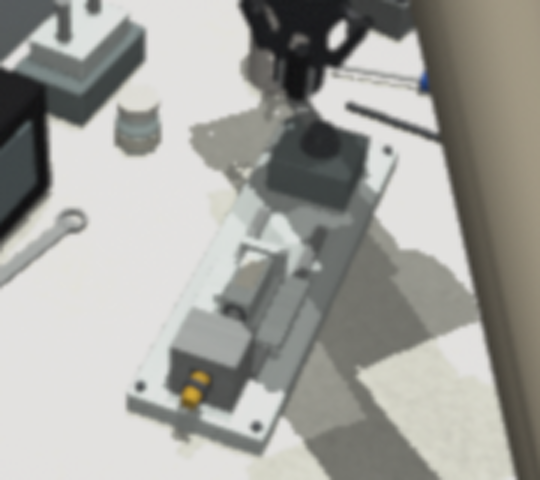

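The crop shows the block in the cradle at (255,280) and the nose entering the port block at (215,345). The sleeve is still held, and nothing else appears to have moved.

Request:
{"method": "step_arm", "body": {"steps": [{"xyz": [-0.051, 0.047, 0], "turn": [0, 0, 0], "gripper": -1}, {"xyz": [-0.052, 0.044, 0], "turn": [0, 0, 0], "gripper": -1}, {"xyz": [-0.055, 0.042, 0], "turn": [0, 0, 0], "gripper": -1}, {"xyz": [-0.057, 0.039, 0], "turn": [0, 0, 0], "gripper": -1}, {"xyz": [-0.058, 0.036, 0], "turn": [0, 0, 0], "gripper": -1}, {"xyz": [-0.061, 0.032, 0], "turn": [0, 0, 0], "gripper": -1}]}}

```text
time_s: 16.57
position: [0.572, -0.2521, 0.126]
tool_rot: [[0.993, 0.116, 0.004], [0.116, -0.993, 0.001], [0.004, -0.0, -1.0]]
ft_force: [5.8, 4.2, 3.3]
grip_width: 0.0228
```

```bash
python3 -c "
from h import *
tang(C0)"
```

```text
t 16.57 pos [ 0.57204 -0.25214  0.12599] r 55.55 phi -0.9582 Frad(out) -0.1 Ftan(cw) -7.21 w 0.0228 F [5.85 4.23 3.27]
```

Request:
{"method": "step_arm", "body": {"steps": [{"xyz": [-0.062, 0.03, 0], "turn": [0, 0, 0], "gripper": -1}, {"xyz": [-0.063, 0.027, 0], "turn": [0, 0, 0], "gripper": -1}, {"xyz": [-0.065, 0.023, 0], "turn": [0, 0, 0], "gripper": -1}, {"xyz": [-0.065, 0.021, 0], "turn": [0, 0, 0], "gripper": -1}]}}

```text
time_s: 16.9
position: [0.5625, -0.2575, 0.126]
tool_rot: [[0.993, 0.116, 0.004], [0.116, -0.993, 0.0], [0.004, -0.0, -1.0]]
ft_force: [7.2, 3.8, 3.0]
grip_width: 0.0234
```

```bash
python3 -c "
from h import *
tang(C0)"
```

```text
t 16.9 pos [ 0.56245 -0.25753  0.12599] r 55.53 phi -1.1565 Frad(out) -0.57 Ftan(cw) -8.09 w 0.0234 F [7.17 3.78 3.05]
```

Request:
{"method": "step_arm", "body": {"steps": [{"xyz": [-0.067, 0.017, 0], "turn": [0, 0, 0], "gripper": -1}, {"xyz": [-0.067, 0.013, 0], "turn": [0, 0, 0], "gripper": -1}, {"xyz": [-0.068, 0.01, 0], "turn": [0, 0, 0], "gripper": -1}]}}

```text
time_s: 17.15
position: [0.5547, -0.2602, 0.126]
tool_rot: [[0.993, 0.116, 0.004], [0.116, -0.993, 0.0], [0.004, 0.0, -1.0]]
ft_force: [8.3, 4.1, 3.1]
grip_width: 0.0231
```

```bash
python3 -c "
from h import *
tang(C0)"
```

```text
t 17.15 pos [ 0.55469 -0.26024  0.12598] r 55.49 phi -1.3048 Frad(out) -1.74 Ftan(cw) -9.09 w 0.0231 F [8.31 4.07 3.12]
```

Request:
{"method": "step_arm", "body": {"steps": [{"xyz": [-0.069, 0.007, 0], "turn": [0, 0, 0], "gripper": -1}, {"xyz": [-0.069, 0.003, 0], "turn": [0, 0, 0], "gripper": -1}]}}

```text
time_s: 17.32
position: [0.5493, -0.2614, 0.126]
tool_rot: [[0.993, 0.115, 0.004], [0.115, -0.993, -0.0], [0.004, 0.001, -1.0]]
ft_force: [8.3, 2.9, 2.7]
grip_width: 0.0231
```

```bash
python3 -c "
from h import *
tang(C0)"
```

```text
t 17.32 pos [ 0.5493  -0.2614   0.12599] r 55.47 phi -1.4042 Frad(out) -1.52 Ftan(cw) -8.65 w 0.0231 F [8.28 2.93 2.67]
```

Request:
{"method": "step_arm", "body": {"steps": [{"xyz": [-0.068, 0, 0], "turn": [0, 0, 0], "gripper": -1}, {"xyz": [-0.069, -0.003, 0], "turn": [0, 0, 0], "gripper": -1}]}}

```text
time_s: 17.48
position: [0.5439, -0.262, 0.126]
tool_rot: [[0.993, 0.115, 0.004], [0.115, -0.993, -0.0], [0.004, 0.001, -1.0]]
ft_force: [7.5, 2.2, 2.5]
grip_width: 0.0229
```

```bash
python3 -c "
from h import *
tang(C0)"
```

```text
t 17.48 pos [ 0.54387 -0.26203  0.12598] r 55.46 phi -1.5027 Frad(out) -1.71 Ftan(cw) -7.66 w 0.0229 F [7.53 2.23 2.54]
```

Request:
{"method": "step_arm", "body": {"steps": [{"xyz": [-0.068, -0.007, 0], "turn": [0, 0, 0], "gripper": -1}, {"xyz": [-0.068, -0.011, 0], "turn": [0, 0, 0], "gripper": -1}]}}

```text
time_s: 17.65
position: [0.5384, -0.2621, 0.126]
tool_rot: [[0.993, 0.115, 0.004], [0.115, -0.993, -0.001], [0.004, 0.001, -1.0]]
ft_force: [8.2, 1.7, 2.1]
grip_width: 0.0231
```

```bash
python3 -c "
from h import *
tang(C0)"
```

```text
t 17.65 pos [ 0.53842 -0.26209  0.12601] r 55.41 phi -1.6011 Frad(out) -1.92 Ftan(cw) -8.15 w 0.0231 F [8.21 1.67 2.13]
```

Request:
{"method": "step_arm", "body": {"steps": [{"xyz": [-0.068, -0.013, 0], "turn": [0, 0, 0], "gripper": -1}, {"xyz": [-0.066, -0.017, 0], "turn": [0, 0, 0], "gripper": -1}, {"xyz": [-0.066, -0.021, 0], "turn": [0, 0, 0], "gripper": -1}]}}

```text
time_s: 17.9
position: [0.5303, -0.2612, 0.126]
tool_rot: [[0.993, 0.115, 0.005], [0.115, -0.993, -0.001], [0.004, 0.002, -1.0]]
ft_force: [8.5, -0.3, 1.3]
grip_width: 0.0228
```

```bash
python3 -c "
from h import *
tang(C0)"
```

```text
t 17.9 pos [ 0.53028 -0.26117  0.12598] r 55.34 phi -1.7493 Frad(out) -1.24 Ftan(cw) -8.39 w 0.0228 F [ 8.48 -0.27  1.29]
```

Request:
{"method": "step_arm", "body": {"steps": [{"xyz": [-0.064, -0.023, 0], "turn": [0, 0, 0], "gripper": -1}, {"xyz": [-0.064, -0.027, 0], "turn": [0, 0, 0], "gripper": -1}]}}

```text
time_s: 18.07
position: [0.525, -0.2599, 0.126]
tool_rot: [[0.993, 0.115, 0.005], [0.115, -0.993, -0.001], [0.004, 0.002, -1.0]]
ft_force: [8.9, -0.4, 1.6]
grip_width: 0.0232
```

```bash
python3 -c "
from h import *
tang(C0)"
```

```text
t 18.07 pos [ 0.52497 -0.2599   0.12598] r 55.31 phi -1.8479 Frad(out) -2.11 Ftan(cw) -8.7 w 0.0232 F [ 8.95 -0.35  1.63]
```

Request:
{"method": "step_arm", "body": {"steps": [{"xyz": [-0.062, -0.03, 0], "turn": [0, 0, 0], "gripper": -1}, {"xyz": [-0.06, -0.033, 0], "turn": [0, 0, 0], "gripper": -1}]}}

```text
time_s: 18.23
position: [0.5198, -0.2581, 0.126]
tool_rot: [[0.993, 0.115, 0.005], [0.115, -0.993, -0.002], [0.004, 0.002, -1.0]]
ft_force: [8.0, -0.3, 0.4]
grip_width: 0.0225
```

```bash
python3 -c "
from h import *
tang(C0)"
```

```text
t 18.23 pos [ 0.51983 -0.25813  0.12596] r 55.28 phi -1.9462 Frad(out) -2.7 Ftan(cw) -7.55 w 0.0225 F [ 8.01 -0.25  0.37]
```

Request:
{"method": "step_arm", "body": {"steps": [{"xyz": [-0.058, -0.036, 0], "turn": [0, 0, 0], "gripper": -1}, {"xyz": [-0.057, -0.039, 0], "turn": [0, 0, 0], "gripper": -1}]}}

```text
time_s: 18.4
position: [0.5149, -0.2559, 0.126]
tool_rot: [[0.993, 0.115, 0.005], [0.115, -0.993, -0.002], [0.004, 0.003, -1.0]]
ft_force: [6.8, -2.0, 0.9]
grip_width: 0.0232
```

```bash
python3 -c "
from h import *
tang(C0)"
```

```text
t 18.4 pos [ 0.51493 -0.25588  0.126  ] r 55.25 phi -2.0438 Frad(out) -1.32 Ftan(cw) -7.0 w 0.0232 F [ 6.83 -2.01  0.88]
```

Request:
{"method": "step_arm", "body": {"steps": [{"xyz": [-0.055, -0.042, 0], "turn": [0, 0, 0], "gripper": -1}, {"xyz": [-0.052, -0.044, 0], "turn": [0, 0, 0], "gripper": -1}]}}

```text
time_s: 18.57
position: [0.5102, -0.2531, 0.126]
tool_rot: [[0.993, 0.115, 0.005], [0.115, -0.993, -0.002], [0.004, 0.003, -1.0]]
ft_force: [7.8, -1.6, -0.7]
grip_width: 0.023
```

```bash
python3 -c "
from h import *
tang(C0)"
```

```text
t 18.57 pos [ 0.51022 -0.25313  0.12598] r 55.21 phi -2.1426 Frad(out) -2.91 Ftan(cw) -7.45 w 0.023 F [ 7.83 -1.58 -0.71]
```

Request:
{"method": "step_arm", "body": {"steps": [{"xyz": [-0.05, -0.047, 0], "turn": [0, 0, 0], "gripper": -1}, {"xyz": [-0.048, -0.05, 0], "turn": [0, 0, 0], "gripper": -1}]}}

```text
time_s: 18.73
position: [0.5058, -0.2499, 0.126]
tool_rot: [[0.993, 0.115, 0.004], [0.115, -0.993, -0.003], [0.004, 0.003, -1.0]]
ft_force: [7.5, -3.5, 0.1]
grip_width: 0.0232
```

```bash
python3 -c "
from h import *
tang(C0)"
```

```text
t 18.73 pos [ 0.50584 -0.2499   0.12599] r 55.13 phi -2.2414 Frad(out) -1.86 Ftan(cw) -8.04 w 0.0232 F [ 7.46 -3.54  0.07]
```

Request:
{"method": "step_arm", "body": {"steps": [{"xyz": [-0.046, -0.051, 0], "turn": [0, 0, 0], "gripper": -1}, {"xyz": [-0.042, -0.054, 0], "turn": [0, 0, 0], "gripper": -1}]}}

```text
time_s: 18.9
position: [0.5018, -0.2463, 0.126]
tool_rot: [[0.993, 0.115, 0.004], [0.115, -0.993, -0.003], [0.004, 0.004, -1.0]]
ft_force: [6.6, -4.3, 1.0]
grip_width: 0.0229
```

```bash
python3 -c "
from h import *
tang(C0)"
```

```text
t 18.9 pos [ 0.50181 -0.2463   0.126  ] r 55.08 phi -2.3395 Frad(out) -1.44 Ftan(cw) -7.74 w 0.0229 F [ 6.57 -4.34  1.01]
```

Request:
{"method": "step_arm", "body": {"steps": [{"xyz": [-0.04, -0.056, 0], "turn": [0, 0, 0], "gripper": -1}, {"xyz": [-0.037, -0.058, 0], "turn": [0, 0, 0], "gripper": -1}]}}

```text
time_s: 19.07
position: [0.4981, -0.2423, 0.126]
tool_rot: [[0.993, 0.115, 0.004], [0.115, -0.993, -0.003], [0.004, 0.004, -1.0]]
ft_force: [5.7, -5.5, -0.5]
grip_width: 0.023
```

```bash
python3 -c "
from h import *
tang(C0)"
```

```text
t 19.07 pos [ 0.49812 -0.24228  0.12596] r 55.03 phi -2.4385 Frad(out) -0.8 Ftan(cw) -7.95 w 0.023 F [ 5.75 -5.54 -0.49]
```

Request:
{"method": "step_arm", "body": {"steps": [{"xyz": [-0.034, -0.06, 0], "turn": [0, 0, 0], "gripper": -1}, {"xyz": [-0.031, -0.061, 0], "turn": [0, 0, 0], "gripper": -1}]}}

```text
time_s: 19.23
position: [0.4949, -0.2379, 0.126]
tool_rot: [[0.993, 0.115, 0.004], [0.115, -0.993, -0.004], [0.003, 0.004, -1.0]]
ft_force: [5.7, -6.2, -0.6]
grip_width: 0.0233
```

```bash
python3 -c "
from h import *
tang(C0)"
```

```text
t 19.23 pos [ 0.49489 -0.23793  0.12599] r 54.95 phi -2.5371 Frad(out) -1.18 Ftan(cw) -8.36 w 0.0233 F [ 5.72 -6.21 -0.61]
```

Request:
{"method": "step_arm", "body": {"steps": [{"xyz": [-0.028, -0.063, 0], "turn": [0, 0, 0], "gripper": -1}, {"xyz": [-0.025, -0.064, 0], "turn": [0, 0, 0], "gripper": -1}]}}

```text
time_s: 19.4
position: [0.4921, -0.2332, 0.126]
tool_rot: [[0.993, 0.115, 0.003], [0.115, -0.993, -0.004], [0.003, 0.004, -1.0]]
ft_force: [3.3, -7.1, -0.1]
grip_width: 0.0227
```

```bash
python3 -c "
from h import *
tang(C0)"
```

```text
t 19.4 pos [ 0.49205 -0.23324  0.126  ] r 54.89 phi -2.6369 Frad(out) 0.58 Ftan(cw) -7.8 w 0.0227 F [ 3.26 -7.11 -0.09]
```

Request:
{"method": "step_arm", "body": {"steps": [{"xyz": [-0.022, -0.065, 0], "turn": [0, 0, 0], "gripper": -1}, {"xyz": [-0.018, -0.066, 0], "turn": [0, 0, 0], "gripper": -1}]}}

```text
time_s: 19.57
position: [0.4897, -0.2283, 0.126]
tool_rot: [[0.993, 0.115, 0.003], [0.115, -0.993, -0.004], [0.002, 0.004, -1.0]]
ft_force: [2.9, -7.1, 0.6]
grip_width: 0.0231
```

```bash
python3 -c "
from h import *
tang(C0)"
```

```text
t 19.57 pos [ 0.48969 -0.22829  0.12595] r 54.84 phi -2.737 Frad(out) 0.12 Ftan(cw) -7.72 w 0.0231 F [ 2.93 -7.14  0.57]
```

Request:
{"method": "step_arm", "body": {"steps": [{"xyz": [-0.015, -0.067, 0], "turn": [0, 0, 0], "gripper": -1}, {"xyz": [-0.012, -0.068, 0], "turn": [0, 0, 0], "gripper": -1}]}}

```text
time_s: 19.73
position: [0.4879, -0.2231, 0.126]
tool_rot: [[0.993, 0.115, 0.002], [0.115, -0.993, -0.004], [0.002, 0.004, -1.0]]
ft_force: [0.8, -8.1, 1.4]
grip_width: 0.023
```

```bash
python3 -c "
from h import *
tang(C0)
crank(C0,-9.4642,[.05]*14,p0=(.48516,-.20454))"
```

```text
t 19.73 pos [ 0.48785 -0.2231   0.12596] r 54.76 phi -2.8375 Frad(out) 1.61 Ftan(cw) -7.96 w 0.023 F [ 0.85 -8.08  1.43]
[{"xyz": [0.012, -0.068, 0], "turn": [0, 0, 0], "gripper": -1}, {"xyz": [0.015, -0.067, 0], "turn": [0, 0, 0], "gripper": -1}, {"xyz": [0.019, -0.066, 0], "turn": [0, 0, 0], "gripper": -1}, {"xyz": [0.023, -0.065, 0], "turn": [0, 0, 0], "gripper": -1}, {"xyz": [0.025, -0.064, 0], "turn": [0, 0, 0], "gripper": -1}, {"xyz": [0.029, -0.062, 0], "turn": [0, 0, 0], "gripper": -1}, {"xyz": [0.031, -0.061, 0], "turn": [0, 0, 0], "gripper": -1}, {"xyz": [0.035, -0.06, 0], "turn": [0, 0, 0], "gripper": -1}, {"xyz": [0.038, -0.057, 0], "turn": [0, 0, 0], "gripper": -1}, {"xyz": [0.04, -0.056, 0], "turn": [0, 0, 0], "gripper": -1}, {"xyz": [0.044, -0.053, 0], "turn": [0, 0, 0], "gripper": -1}, {"xyz": [0.045, -0.051, 0], "turn": [0, 0, 0], "gripper": -1}, {"xyz": [0.049, -0.049, 0], "turn": [0, 0, 0], "gripper": -1}, {"xyz": [0.05, -0.047, 0], "turn": [0, 0, 0], "gripper": -1}]
end phi -10.1642 cmd [ 0.49945 -0.16963]
```

Request:
{"method": "step_arm", "body": {"steps": [{"xyz": [-0.008, -0.068, 0], "turn": [0, 0, 0], "gripper": -1}, {"xyz": [-0.005, -0.069, 0], "turn": [0, 0, 0], "gripper": -1}]}}

```text
time_s: 19.9
position: [0.4865, -0.2178, 0.126]
tool_rot: [[0.993, 0.115, 0.002], [0.115, -0.993, -0.004], [0.002, 0.004, -1.0]]
ft_force: [0.1, -8.4, 1.1]
grip_width: 0.0227
```

```bash
python3 -c "
from h import *
tang(C0)"
```

```text
t 19.9 pos [ 0.48651 -0.21775  0.12597] r 54.71 phi -2.9382 Frad(out) 1.64 Ftan(cw) -8.21 w 0.0227 F [ 0.05 -8.37  1.07]
```

Request:
{"method": "step_arm", "body": {"steps": [{"xyz": [-0.001, -0.069, 0], "turn": [0, 0, 0], "gripper": -1}, {"xyz": [0.002, -0.069, 0], "turn": [0, 0, 0], "gripper": -1}]}}

```text
time_s: 20.07
position: [0.4857, -0.2122, 0.1259]
tool_rot: [[0.993, 0.115, 0.001], [0.115, -0.993, -0.004], [0.001, 0.004, -1.0]]
ft_force: [-0.7, -8.2, 2.0]
grip_width: 0.0227
```

```bash
python3 -c "
from h import *
tang(C0)"
```

```text
t 20.07 pos [ 0.48574 -0.21225  0.12595] r 54.64 phi -3.0399 Frad(out) 1.48 Ftan(cw) -8.05 w 0.0227 F [-0.66 -8.16  1.95]
```

Request:
{"method": "step_arm", "body": {"steps": [{"xyz": [0.006, -0.068, 0], "turn": [0, 0, 0], "gripper": -1}, {"xyz": [0.009, -0.068, 0], "turn": [0, 0, 0], "gripper": -1}]}}

```text
time_s: 20.23
position: [0.4855, -0.2067, 0.1259]
tool_rot: [[0.993, 0.115, 0.001], [0.115, -0.993, -0.004], [0.0, 0.004, -1.0]]
ft_force: [-1.5, -7.9, 3.2]
grip_width: 0.023
```

```bash
python3 -c "
from h import *
tang(C0)"
```

```text
t 20.23 pos [ 0.48551 -0.20668  0.12594] r 54.59 phi 3.1412 Frad(out) 1.48 Ftan(cw) -7.92 w 0.023 F [-1.48 -7.92  3.21]
```

Request:
{"method": "step_arm", "body": {"steps": [{"xyz": [0.012, -0.068, 0], "turn": [0, 0, 0], "gripper": -1}, {"xyz": [0.015, -0.067, 0], "turn": [0, 0, 0], "gripper": -1}]}}

```text
time_s: 20.4
position: [0.4858, -0.2012, 0.126]
tool_rot: [[0.993, 0.115, 0.001], [0.115, -0.993, -0.004], [0.0, 0.004, -1.0]]
ft_force: [-2.6, -8.4, 3.4]
grip_width: 0.0233
```

```bash
python3 -c "
from h import *
tang(C0)"
```

```text
t 20.4 pos [ 0.48583 -0.20116  0.12597] r 54.55 phi 3.0399 Frad(out) 1.76 Ftan(cw) -8.62 w 0.0233 F [-2.63 -8.4   3.41]
```

Request:
{"method": "step_arm", "body": {"steps": [{"xyz": [0.019, -0.066, 0], "turn": [0, 0, 0], "gripper": -1}, {"xyz": [0.023, -0.065, 0], "turn": [0, 0, 0], "gripper": -1}]}}

```text
time_s: 20.57
position: [0.4867, -0.1958, 0.1259]
tool_rot: [[0.993, 0.115, -0.0], [0.115, -0.993, -0.004], [-0.0, 0.004, -1.0]]
ft_force: [-4.9, -8.9, 4.4]
grip_width: 0.023
```

Run:
```python
from h import *
tang(C0)
shot('side','s2')
tang(C0)
P,im=cloud('s2')
y0=np.radians(6.6); ex=np.array([np.cos(y0),np.sin(y0)]); ey=np.array([-ex[1],ex[0]]); O=np.array([.5238,-.0657])
q=(P[...,:2]-O)*1000; X=q@ex; Y=q@ey; Z=P[...,2]*1000
for yy in range(20,150,3):
    m=(abs(X)<9)&(abs(Y-yy)<1.5)
    if m.any():print(yy,np.round(np.nanmedian(Z[m]),1),end='; ')
cv2.imwrite('pics/s2c.png',cv2.resize(cv2.imread('pics/s2.png')[170:260,230:330],None,fx=6,fy=6,interpolation=cv2.INTER_CUBIC))
```

```text
t 20.57 pos [ 0.4867  -0.19578  0.12594] r 54.5 phi 2.9399 Frad(out) 2.99 Ftan(cw) -9.68 w 0.023 F [-4.87 -8.88  4.4 ]
t 20.62 pos [ 0.48678 -0.19528  0.12594] r 54.53 phi 2.9305 Frad(out) 2.69 Ftan(cw) -8.69 w 0.0226 F [-4.45 -7.94  3.64]
35 81.9; 38 82.6; 41 84.0; 44 82.6; 47 84.3; 50 82.5; 53 82.5; 56 83.2; 59 83.5; 62 82.8; 65 83.7; 68 82.4; 71 83.8; 74 82.7; 77 81.8; 80 82.4; 83 83.4; 86 84.0; 89 83.4; 92 82.9; 95 83.6; 98 83.0; 101 81.7; 104 82.1; 107 83.9; 110 83.6; 116 89.9; 119 93.2; 122 94.2; 125 95.7; 128 93.9; 131 92.5; 134 93.6; 137 93.2; 140 93.7; 143 94.9; 146 92.8; 149 93.4;
```

View pics/s2c.png

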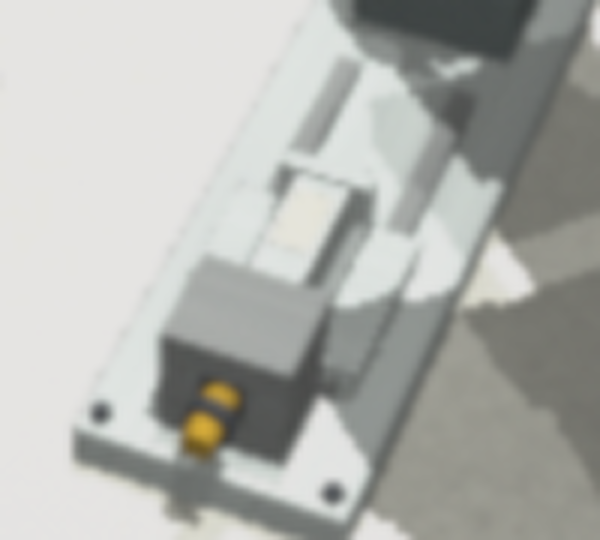

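The crop shows the block lying in the cradle with its rear face against the back stop at (325,185), the nose inside the port. The pull is now starting to rise.

Request:
{"method": "step_arm", "body": {"steps": [{"xyz": [0.025, -0.064, 0], "turn": [0, 0, 0], "gripper": -1}, {"xyz": [0.029, -0.062, 0], "turn": [0, 0, 0], "gripper": -1}]}}

```text
time_s: 20.78
position: [0.488, -0.1907, 0.1259]
tool_rot: [[0.993, 0.115, -0.001], [0.115, -0.993, -0.004], [-0.001, 0.004, -1.0]]
ft_force: [-5.0, -9.8, 4.3]
grip_width: 0.0234
```

```bash
python3 -c "
from h import *
tang(C0)"
```

```text
t 20.78 pos [ 0.48803 -0.19066  0.12594] r 54.49 phi 2.8428 Frad(out) 1.93 Ftan(cw) -10.82 w 0.0234 F [-5.03 -9.77  4.28]
```

Request:
{"method": "step_arm", "body": {"steps": [{"xyz": [0.031, -0.061, 0], "turn": [0, 0, 0], "gripper": -1}, {"xyz": [0.035, -0.06, 0], "turn": [0, 0, 0], "gripper": -1}]}}

```text
time_s: 20.95
position: [0.4899, -0.1856, 0.1259]
tool_rot: [[0.993, 0.115, -0.001], [0.115, -0.993, -0.004], [-0.002, 0.004, -1.0]]
ft_force: [-6.6, -9.7, 5.6]
grip_width: 0.0233
```

```bash
python3 -c "
from h import *
tang(C0)"
```

```text
t 20.95 pos [ 0.48989 -0.18557  0.12591] r 54.47 phi 2.7432 Frad(out) 2.28 Ftan(cw) -11.54 w 0.0233 F [-6.58 -9.75  5.62]
```

Request:
{"method": "step_arm", "body": {"steps": [{"xyz": [0.038, -0.057, 0], "turn": [0, 0, 0], "gripper": -1}]}}

```text
time_s: 21.03
position: [0.491, -0.1831, 0.1259]
tool_rot: [[0.993, 0.115, -0.002], [0.115, -0.993, -0.004], [-0.002, 0.003, -1.0]]
ft_force: [-8.6, -10.5, 6.1]
grip_width: 0.0229
```

```bash
python3 -c "
from h import *
tang(C0)"
```

```text
t 21.03 pos [ 0.49103 -0.18312  0.12592] r 54.44 phi 2.6937 Frad(out) 3.25 Ftan(cw) -13.19 w 0.0229 F [ -8.65 -10.48   6.09]
```

Request:
{"method": "step_arm", "body": {"steps": [{"xyz": [0, 0, 0], "turn": [0, 0, 0], "gripper": -0.3}, {"xyz": [0, 0, 0], "turn": [0, 0, 0], "gripper": 0}, {"xyz": [0, 0, 0], "turn": [0, 0, 0], "gripper": 0.5}, {"xyz": [0, 0, 0], "turn": [0, 0, 0], "gripper": 1}, {"xyz": [0, 0, 0], "turn": [0, 0, 0], "gripper": 1}, {"xyz": [0, 0, 0], "turn": [0, 0, 0], "gripper": 1}]}}

```text
time_s: 21.53
position: [0.4916, -0.1811, 0.1251]
tool_rot: [[0.993, 0.115, -0.001], [0.115, -0.993, 0.001], [-0.001, -0.001, -1.0]]
ft_force: [-0.4, -0.2, -0.5]
grip_width: 0.0853
```

Request:
{"method": "step_arm", "body": {"steps": [{"xyz": [0, 0, -0.3], "turn": [0, 0, 0], "gripper": 1}, {"xyz": [0, 0, -0.6], "turn": [0, 0, 0], "gripper": 1}, {"xyz": [0, 0, -0.8], "turn": [0, 0, 0], "gripper": 1}, {"xyz": [0, 0, -0.8], "turn": [0, 0, 0], "gripper": 1}, {"xyz": [0, 0, -0.5], "turn": [0, 0, 0], "gripper": 1}, {"xyz": [0, 0, 0], "turn": [0, 0, 0], "gripper": 1}, {"xyz": [0, 0, 0], "turn": [0, 0, 0], "gripper": 1}]}}

```text
time_s: 22.12
position: [0.4918, -0.1813, 0.2457]
tool_rot: [[0.993, 0.115, 0.001], [0.115, -0.993, -0.0], [0.001, 0.0, -1.0]]
ft_force: [-0.4, 0.5, -0.4]
grip_width: 0.0852
```

Run:
```python
from h import *
st(); shot('side','s3'); shot('scene','c3'); shot('wrist','w5')
P,im=cloud('w5'); p=P*1000
m=(p[...,2]>112)&(p[...,2]<152)&(np.hypot(p[...,0]-540,p[...,1]+207)<75)
c=np.array(cv2.minAreaRect(p[m][:,:2].astype(np.float32))[0])+[1.5,0];d=c/1000-np.array(C0);print('sleeve',c.round(1),m.sum(),'phi',np.arctan2(d[1],d[0]))
a=cv2.imread('pics/side0.png');b=cv2.imread('pics/s3.png')
cv2.imwrite('pics/s3v.png',np.vstack([cv2.resize(b[90:384,100:420],None,fx=1.8,fy=1.8)]))
d0=np.load('pics/side0.npz')['d'];d3=np.load('pics/s3.npz')['d']
for n,(x,y) in dict(spare=(198,294),meter=(178,350),adapter=(176,246),jar=(246,150),mug=(295,122),wrench=(205,198),pen=(335,150),screw=(355,139)).items():
    print(n,np.abs(a[y-8:y+9,x-8:x+9].astype(int)-b[y-8:y+9,x-8:x+9]).mean().round(1))
```

```text
22.12 [ 0.4918 -0.1813  0.2457] yaw 6.62 tilt [ 8.e-04 -4.e-04 -1.e+00] F [-0.37  0.49 -0.44] w 0.0852
sleeve [ 491.3 -186.3] 660 phi 2.7454996821753856
spare 11.5
meter 4.1
adapter 11.4
jar 12.1
mug 10.3
wrench 13.3
pen 12.0
screw 10.5
```

View pics/s3v.png

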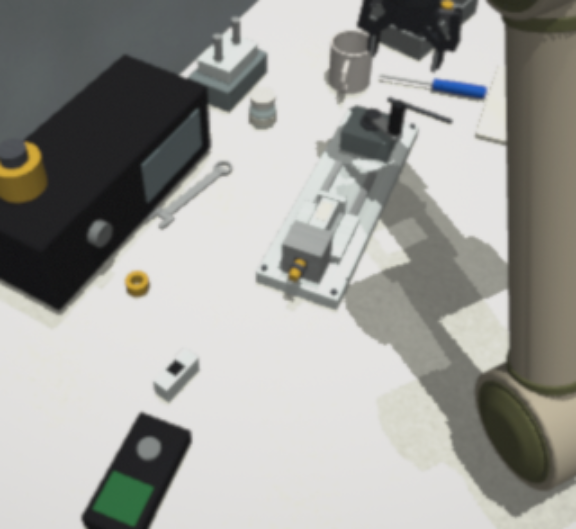

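The picture shows the sleeve free at (397,115), with the gripper clear above. The block is in the cradle at (325,212), nose in the port. All the other things are where they were. Next I check that the crank has stayed where I let go.

Run:
```python
from h import *
for i in range(6): cams.get_image('side')
shot('wrist','w6');shot('side','s6')
for f in('w5','w6','s3','s6','c3','w3','side0','scene0'):
    P,im=cloud(f); p=P*1000
    m=(p[...,2]>144)&(p[...,2]<160)&(np.hypot(p[...,0]-540,p[...,1]+207)<75)
    q=p[m]
    if len(q)>9:
        c=np.array(cv2.minAreaRect(q[:,:2].astype(np.float32))[0]);d=c/1000-np.array(C0);print(f,c.round(1),q.min(0).round(),q.max(0).round(),len(q),'phi',np.arctan2(d[1],d[0]).round(3))
for f in('w5','w6','s3','s6','c3'):
    P,im=cloud(f)
    y0=np.radians(6.6); ex=np.array([np.cos(y0),np.sin(y0)]); ey=np.array([-ex[1],ex[0]]); O=np.array([.5238,-.0657])
    q=(P[...,:2]-O)*1000; X=q@ex; Y=q@ey; Z=P[...,2]*1000
    m=(Z>80)&(Z<90)&(abs(X)<18)&(Y>20)&(Y<65); n=(Z>85)&(Z<97)&(abs(X)<30)&(Y>100)&(Y<185)
    print(f,'stop rear/top Y',np.percentile(Y[m],[1,5]).round(1) if m.any() else '','port Y',np.percentile(Y[n],[2,98]).round(1) if n.any() else '')
```

```text
w5 [ 489.8 -186.4] [ 477. -199.  144.] [ 502. -175.  159.] 736 phi 2.758
w6 [ 489.6 -186.8] [ 478. -199.  144.] [ 501. -175.  160.] 734 phi 2.767
s3 [ 490.8 -184.4] [ 479. -194.  145.] [ 503. -172.  160.] 55 phi 2.716
s6 [ 491.2 -183. ] [ 480. -196.  144.] [ 503. -170.  160.] 54 phi 2.69
c3 [ 492.1 -181.3] [ 481. -192.  144.] [ 503. -171.  160.] 34 phi 2.656
w3 [ 552.4 -260.7] [ 541. -273.  144.] [ 565. -251.  159.] 675 phi -1.347
side0 [ 553.3 -258.5] [ 542. -272.  144.] [ 566. -247.  160.] 47 phi -1.322
scene0 [ 555.4 -258.9] [ 544. -270.  145.] [ 566. -247.  160.] 33 phi -1.285
w5 stop rear/top Y [38.6 38.9] port Y 
w6 stop rear/top Y [38.6 38.8] port Y 
s3 stop rear/top Y [37.6 40.2] port Y [119.1 169.8]
s6 stop rear/top Y [39.4 40.5] port Y [119.6 170. ]
c3 stop rear/top Y [41.  43.1] port Y [122.9 172. ]
```

```bash
python3 -c "
from h import *
print(order.close_job())"
```

```text
the job is handed in; nothing more can be done
None
```

The job is handed in at about 22.5 s. The transmitter lies in the cradle with its nose sealed in the port, and the robot is touching nothing. The hand-in gave no verdict, so the points below are my own last checks.

- **Placing:** I laid the transmitter in the cradle with its nose towards the port and let go. Its top measured 80.8 mm, against 80 mm when seated. The seal later pushed the block back about 5 mm against the back stop, as my measurements of the placing had suggested it might.
- **Cranking:** The sleeve stayed held between the fingers all the way, about 8.5 rad. Free running pulled about 8.0 N, with single readings between 7.0 and 9.1 N. The pull began to rise at a crank angle of about 8.85 rad and I stopped at about 9.2 rad.
- **Seal pressure:** The last five readings were 8.6, 9.7, 10.8, 11.5 and 13.2 N. A straight line through them gives a rise of about 4.5 N. The last reading alone gives 5.1 N, slightly over the 4 to 5 N asked; the readings scatter by about 0.5 N.
- **After letting go:** The side and scene cameras put the sleeve at 2.66 to 2.72 rad about the crank axis, matching the 2.69 rad where I let go. The wrist camera disagreed by about 0.07 rad, some 4 mm at the sleeve. Neither the side nor the wrist camera showed the crank slipping back over about 0.4 s.
- **Other things:** In the side picture they look where they were. The brightness of the picture changed with the lighting and shadows, so a pixel comparison could not confirm this.

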